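Stand the fallen height gauge up and reset its pointer

ROBOT

A 6-joint arm with a two-finger parallel gripper is mounted at the origin on a cart in front of the work surface, level with it; the furniture and walls round the work are solid. World frame = base frame: x ahead of the robot, y to its left, z up, the work surface at z = 0. Lengths are in mm, angles in rad, forces in N, time in s.
With the tool pointing down it reaches from about 325 to 850 mm from the base axis. Payload 15.5 kg.
Tool frame: the origin (TCP) lies where the fingers leave the gripper's body, on its centre line; the fingertips stand 78 mm ahead of it and the grasp point (between the pads) lies 60 mm ahead of it; z points along the fingers, x is the direction in which the jaws open and shut, and the axes are right-handed (so a half turn about z gives the same grasp; the last joint's range is limited). The gripper opens to 91 mm and grips with 3 to 60 N. Pads are 32 mm wide; open, the fingers measure 118 mm over their backs; the gripper's body (76 mm by 178 mm) begins 60 mm behind the grasp point.
Start: joints at [1.073, 0.494, 1.345, -0, 1.302, -0.096], TCP at [244.418, 575.228, 292.215] pointing down, gripper open.
Joint ranges: [-2.91, 2.91], [-0.82, 2.16], [0.22, 2.67], [-1.22, 4.37], [0.12, 2.79], [-3.08, 3.08]. Speed limits (rad/s): [1.89, 1.89, 2.57, 3.01, 3.01, 3.01].

INTERFACE

Orientations are given as a unit quaternion [w, x, y, z].
In Python, from rig import get_obs, camera, close_job, look_for, tip_of gives the robot as it stands.
- The arm moves only by the tool servo_tool, never from a script. Its argument "motion" is a list of rows, each an object of numbers: "dx", "dy", "dz": the shift along the tool's x, y, z in cm; "ax", "ay", "az": the turn, a rotation vector about the tool's x, y, z in degrees; "fingers": the closure, from 0 (fully open) to 1 (shut). In form: [{"dx": .., "dy": .., "dz": .., "ax": .., "ay": .., "az": .., "fingers": ..}, ...]. A call has 1 to 10 rows; each row is the pose to reach, as a shift and turn from the pose measured when the call began, along the tool's axes at that moment; what a row does not reach only later rows make up. A row lasts 1/12 s, in which the tool goes at most 41.7 mm and 7.16 degrees, less where a joint would pass 70% of its speed; a pose out of reach is approached as far as the arm can. A call with a gripper value outside its range is refused whole. The fingers move at their own pace and stop on an object; "force" is the grip in N (left out, the last holds). Time passes only in rows, so rows that repeat a pose let the fingers close. It gives the time, the measured TCP pose, the force and the opening at its end, in the units of the state.
- get_obs(): the state, without advancing time (a new reading comes with each control period).
- camera(name): name is "scene" or "top" or "wrist"; returns a dict with "pixels" (480x640x3 uint8, blue, green, red), "range_z" (480x640 float32, mm along the optical axis (not along the pixel's ray), 0 where there is no reading), "vertical_fov" (degrees; the focal length in pixels is half the picture's height over the tangent of half this angle, whatever the lens; pixels are square), "cx", "cy" (the principal point, pixels), "rvec" (rotation vector, rad) and "tvec" (3), from world to camera coordinates, as OpenCV has them. Camera axes: x right, y down, z forward; pixel columns grow to the right and rows downward; lengths in mm; the calibration is good to about 2 mm. A picture is of the moment at which its call begins.
- close_job(): hands the job in, once; it reports no verdict.
Trained networks look in the newest picture that a camera, given by its name, has taken for a name from the list of things; names that differ only in an ending like _2 or _b are one class to them, and where a whole thing is asked for, a point or a joint stands for the part that bears it (a point fixed in the world has none). Each returns a list of dicts, best first, with "score" (0 to 1); they miss things now and then, are a little off and sometimes report something else, mostly with a low value. They report only what shows in the picture. A call takes as long as a camera call.
- look_for(target, camera): "at" ([row, column] in pixels, amid what is visible of it).
- tip_of(target, camera): "at" ([row, column] in pixels: a listed point, or the origin of a listed thing).
The state is a dict: "clock": time; "qpos": joint angles; "qd": joint speeds; "joint_torque": joint torques, N m; "position": TCP position; "tool_rot": TCP orientation; "force": force on the tool from outside, world axes, zero at the start; "torque": the same for the moment, N m; "width": finger opening in mm.
Only numpy, scipy, OpenCV 4.12 (cv2) and the standard library are available. Lean on these libraries where they do the work, as an engineer would, in place of code of your own. Each camera call takes 0.05 s, during which the arm holds its last target. There are 200 camera calls.

TASK

The height gauge for scribing the band on the vase has been knocked over on the bench and its pointer has run down. Gently stand it upright on its foot on the bench top, and turn the knob on its top until the pointer is level with the brass marker clip; the clip holds the setting, so leave it where it is on the column, move the pointer only by the knob, and do not disturb the things round about.

Things in the scene. Friction and masses are not known exactly. Their poses are not given: they have to be found in the camera images.
- gauge: Bench height gauge, 80 x 76 x 221 mm standing, about 0.75 kg, centre of mass near z = 50 mm. Origin: centre of the underside of its dark foot (80 (x) x 76 (y) x 26 mm high); z runs up the column, x away from the scale face, the scriber points to -y. As it lies, y points down, z is nearly level (knob end 5 degrees lower); it rests on the foot's edge and the knob's rim
- column_grip (a point): On the axis of the aluminium column (20 mm thick in the gauge's x, 32 mm wide in y), 172 mm over the foot's underside, in its bare upper part, which runs from z = 140 to 190 mm with nothing beside it; a cap 3 mm thick and the knob are above that
- carriage: Dark steel shoe, 30 mm high, that slides on the column, carrying the pointer and the scriber blade (reaching 86 mm from the column's middle toward the gauge's -y). Origin on the column's axis at the pointer's height, 75 mm above the foot's underside at the start
- pointer_tip (a point): Tip of the dark conical pointer (11 mm thick at its root) on the scale face (-x side of the gauge), pointing to the gauge's +y
- marker: Brass clip, 10 mm high, on the +y edge of the scale face, clamped stiffly on the column; 12 to 28 mm above the pointer at the start. Origin on the column's axis at the marker's height
- marker_tip (a point): Tip of the marker's brass cone, pointing at the pointer's side: the pointer is level with it when both tips have the same z in the gauge's frame
- knob (a joint): Turn of the knob (rad), 0 at the start, growing clockwise seen from above the standing gauge; the fast screw lifts the pointer 8 mm per rad clockwise (50 mm a turn); range -1.4 to 5.2
- knob_grip (a point): Centre of the fluted bare-metal knob, 38 mm diameter and 26 mm high (from 195 to 221 mm over the foot's underside), on the column's axis; this point is 208 mm over the foot's underside
- bottle: Bystander: white oil bottle, 44 mm diameter, 122 mm high, standing; origin under its centre
- cork: Bystander: cork sanding block, 48 x 78 x 28 mm; origin under its centre
- block: Bystander: black rubber sanding block, 44 x 103 x 37 mm; origin under its centre
- vase: Black lacquered vase, about 250 mm thick and 400 mm long, lying in its cradle at the right back; fixed, not to be touched

How it is judged:
By the outcome, as a careful person would: the job done as asked, in the order asked, and still so for the second after the job is handed in, with the robot touching nothing.
It also fails if it takes over 58 s, if anything falls off the work surface, if the arm or the gripper's body presses on something with over 40 N, if the wrist force passes 120 N, or if a joint passes its speed limit or range.

## Working session

There is one attempt and no reset: what is moved stays moved. The work goes in short steps, Python scripts to look and compute and a tool call to move; the robot and the scene stay as the last step left them, time stands still between calls to the robot, and variables do not carry over. Pictures are saved under pics/ and viewed, about 8 in all and at most 12, crops included, and the job is handed in when it is done.

Besides the shell and the picture viewer there is one more tool, called after "Request:" as name([rows], argument=value, ...), one row to a line, values as JSON. servo_tool: Moves the arm, as the interface text tells. Its arguments: {"type":"object","properties":{"motion":{"type":"array","items":{"type":"object","properties":{"dx":{"type":"number"},"dy":{"type":"number"},"dz":{"type":"number"},"ax":{"type":"number"},"ay":{"type":"number"},"az":{"type":"number"},"fingers":{"type":"number"}}}},"force":{"type":"number"}},"required":["motion"]}

```bash
mkdir -p pics; ls
cat > h.py <<'E'
import numpy as np, cv2
from rig import *
from scipy.spatial.transform import Rotation as R
def K(c):
    h=c["pixels"].shape[0]; f=h/2/np.tan(np.radians(c["vertical_fov"])/2); return f
def w(c,r,col,z=None,win=2):
    r=int(round(r));col=int(round(col))
    if z is None:
        p=c["range_z"][max(r-win,0):r+win+1,max(col-win,0):col+win+1]; p=p[p>0]
        if len(p)==0: return None
        z=np.median(p)
    f=K(c); pc=np.array([(col-c["cx"])/f*z,(r-c["cy"])/f*z,z])
    M=cv2.Rodrigues(np.array(c["rvec"],float))[0]
    return M.T@(pc-np.array(c["tvec"],float).ravel())
def cloud(c):
    z=c["range_z"];f=K(c);v,u=np.indices(z.shape)
    pc=np.stack([(u-c["cx"])/f*z,(v-c["cy"])/f*z,z],-1)
    M=cv2.Rodrigues(np.array(c["rvec"],float))[0]
    P=(pc-np.array(c["tvec"],float).ravel())@M; P[z<=0]=np.nan
    return P
def proj(c,P):
    M=cv2.Rodrigues(np.array(c["rvec"],float))[0]
    q=M@np.array(P,float)+np.array(c["tvec"],float).ravel(); f=K(c)
    return q[1]/q[2]*f+c["cy"],q[0]/q[2]*f+c["cx"]
E
python3 - <<'E'
from h import *
o=get_obs();print({k:np.round(v,3) for k,v in o.items()})
ims=[]
for n in ["scene","top"]:
    c=camera(n);ims.append(c["pixels"]);cv2.imwrite(f"pics/{n}1.png",c["pixels"])
    M=cv2.Rodrigues(np.array(c["rvec"],float))[0];print(n,"cam at",-M.T@np.array(c["tvec"]).ravel(), "fwd",M[2])
    for t in ["gauge","column_grip","carriage","pointer_tip","marker","marker_tip","knob_grip","bottle","cork","block"]:
        for f in (look_for,tip_of):
            d=f(t,n)
            if d: print(n,t,f.__name__,[(np.round(e["at"],1).tolist(),round(e["score"],2),np.round(w(c,*e["at"]),0) if w(c,*e["at"]) is not None else None) for e in d[:2]])
E
```

```text
pics
{'clock': np.float64(0.0), 'qpos': array([ 1.073,  0.494,  1.346,  0.   ,  1.303, -0.096]), 'qd': array([-0.   , -0.   ,  0.   , -0.   ,  0.001,  0.001]), 'joint_torque': array([ 0.0000e+00, -8.7883e+01, -3.8184e+01,  7.1000e-02,  5.4000e-02,
       -0.0000e+00]), 'position': array([244.265, 574.959, 291.628]), 'tool_rot': array([ 0.   ,  0.834,  0.552, -0.001]), 'force': array([-0.136,  0.115,  0.107]), 'torque': array([-0.023, -0.021, -0.026]), 'width': np.float64(91.663)}
scene cam at [  99.39296135 -817.59979278  666.49823817] fwd [ 0.45559924  0.726324   -0.51466763]
scene gauge call [([269.2, 205.0], 0.79, array([446.,  84.,  61.]))]
scene gauge call [([276.2, 211.6], 0.94, array([456.,  79.,  44.]))]
scene column_grip call [([269.5, 207.5], 0.67, array([451.,  81.,  58.]))]
scene column_grip call [([242.3, 196.5], 0.75, array([484., 215.,  41.])), ([233.4, 191.8], 0.63, array([495., 262.,  37.]))]
scene carriage call [([248.3, 201.8], 0.66, array([469., 147.,  66.]))]
scene carriage call [([260.1, 203.2], 0.54, array([447.,  90.,  77.]))]
scene pointer_tip call [([249.4, 
[... 1305 characters left out ...]
 [([205.7, 448.7], 0.31, array([ 651., -203.,  269.]))]
top knob_grip call [([295.6, 220.6], 0.75, array([492., 278.,  36.])), ([301.8, 273.4], 0.56, array([476., 155.,  76.]))]
top knob_grip call [([294.5, 221.4], 0.54, array([496., 278.,  39.]))]
top bottle call [([208.9, 259.1], 0.82, array([683., 188.,  97.]))]
top bottle call [([212.8, 263.6], 0.77, array([679., 179.,  72.]))]
top cork call [([221.2, 310.3], 0.79, array([669.,  75.,  29.]))]
top cork call [([222.4, 310.5], 0.85, array([667.,  75.,  29.]))]
top block call [([167.9, 339.6], 0.82, array([796.,   4.,  37.]))]
top block call [([171.0, 340.9], 0.8, array([789.,   1.,  37.])), ([311.5, 309.6], 0.69, array([456.,  74.,  12.]))]
```

Run:
```python
import cv2,numpy as np
a=cv2.imread("pics/scene1.png");b=cv2.imread("pics/top1.png")
A=cv2.resize(a[150:390,80:400],(800,600),interpolation=3)
B=cv2.resize(b[140:380,160:480],(800,600),interpolation=3)
cv2.imwrite("pics/a1.png",A);cv2.imwrite("pics/b1.png",B)
```

```text
(no output)
```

View pics/a1.png

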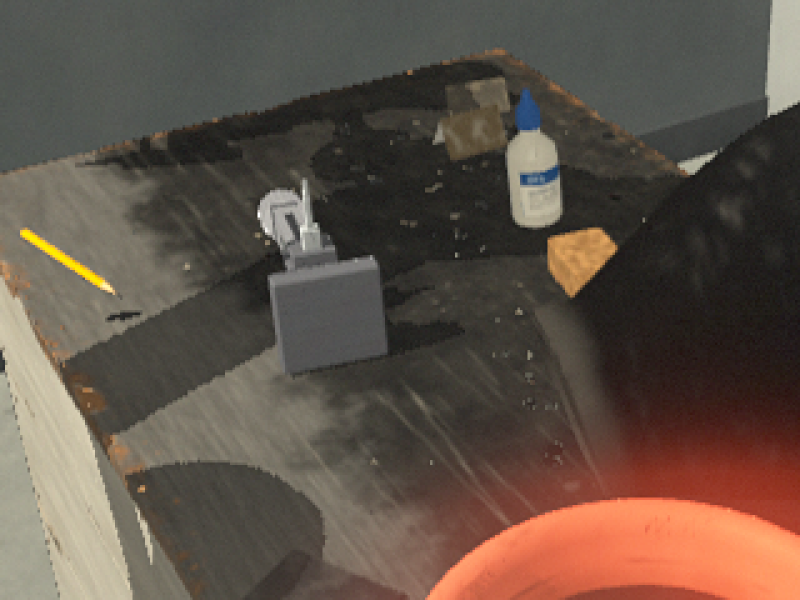

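View pics/b1.png

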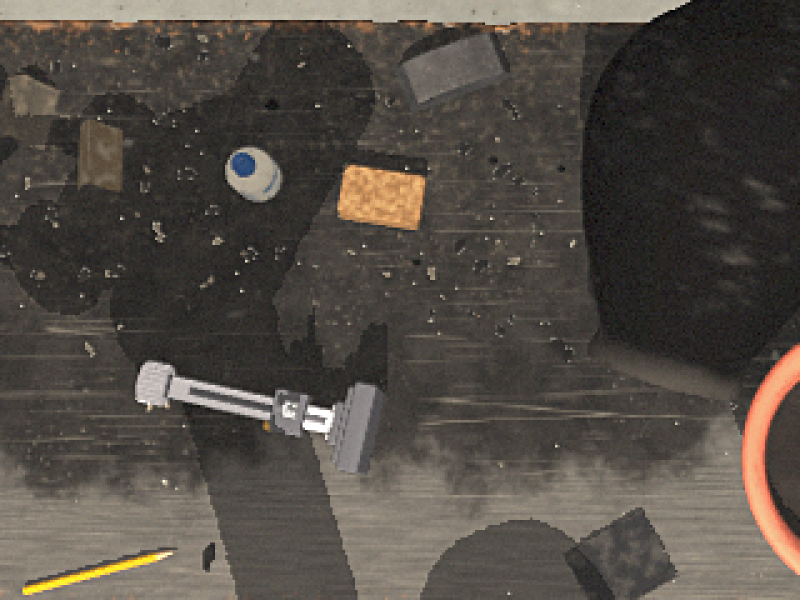

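The gauge lies with its foot toward −Y (crop b1: foot at about (360,428), knob at (153,383)). The scale face is toward −X, and the scriber points up. Next I fit the axis from depth.

Run:
```python
from h import *
S=[]
for n in("top","scene"):
    c=camera(n);P=cloud(c).reshape(-1,3);P=P[np.isfinite(P).all(1)]
    m=(P[:,0]>400)&(P[:,0]<560)&(P[:,1]>20)&(P[:,1]<310)&(P[:,2]>8)&(P[:,2]<150);P=P[m];print(n,len(P))
    for y in range(30,300,10):
        q=P[(P[:,1]>=y)&(P[:,1]<y+10)]
        if len(q)>3: print(y,len(q),"x",np.round(np.percentile(q[:,0],[3,50,97])),"z",np.round(np.percentile(q[:,2],[3,50,97])))
```

```text
top 1588
60 10 x [478. 486. 492.] z [10. 23. 33.]
70 108 x [440. 471. 493.] z [ 9. 58. 80.]
80 160 x [419. 453. 494.] z [20. 75. 82.]
90 169 x [418. 454. 492.] z [69. 76. 82.]
100 113 x [421. 451. 481.] z [54. 70. 80.]
110 59 x [431. 457. 473.] z [48. 59. 72.]
120 42 x [455. 464. 475.] z [34. 52. 56.]
130 65 x [455. 470. 488.] z [ 9. 51. 67.]
140 92 x [452. 470. 488.] z [ 52.  64. 107.]
150 73 x [452. 469. 490.] z [39. 63. 83.]
160 62 x [455. 470. 490.] z [44. 60. 72.]
170 50 x [457. 473. 487.] z [17. 46. 52.]
180 47 x [467. 478. 488.] z [12. 45. 50.]
190 45 x [469. 480. 512.] z [ 9. 44. 49.]
200 41 x [472. 482. 491.] z [21. 43. 48.]
210 42 x [474. 485. 495.] z [36. 43. 48.]
220 44 x [476. 487. 498.] z [29. 40. 46.]
230 39 x [480. 489. 499.] z [27. 41. 45.]
240 40 x [482. 492. 501.] z [34. 40. 44.]
250 41 x [485. 494. 503.] z [31. 38. 44.]
260 63 x [469. 498. 514.] z [ 9. 35. 42.]
270 78 x [481. 497. 517.] z [22. 35. 42.]
280 69 x [483. 499. 518.] z [21. 35. 44.]
290 25 x [481. 494. 517.] z [ 9. 32. 38.]
scene 2312
60 77 x [474. 488. 494.] z [ 8. 22. 56.]
70 745 x [441. 471. 494.] z [ 9. 41. 76.]
80 696 x [419. 437. 480.] z [12. 52. 78.]
90 124 x [418. 431. 486.] z [24. 76. 78.]
100 27 x [420. 427. 451.] z [36. 75. 77.]
130 78 x [458. 476. 488.] z [51. 57. 64.]
140 162 x [455. 473. 487.] z [ 52.  68. 108.]
150 62 x [454. 470. 490.] z [ 50.  62. 116.]
160 24 x [456. 464. 492.] z [44. 58. 61.]
190 4 x [478. 482. 484.] z [44. 44. 45.]
200 21 x [474. 478. 486.] z [33. 43. 45.]
210 22 x [476. 482. 493.] z [29. 42. 44.]
220 24 x [478. 485. 497.] z [21. 41. 42.]
230 23 x [481. 487. 499.] z [15. 39. 42.]
240 28 x [483. 489. 502.] z [17. 38. 40.]
250 26 x [485. 491. 504.] z [12. 37. 39.]
260 59 x [483. 498. 515.] z [12. 34. 40.]
270 61 x [481. 488. 515.] z [10. 30. 39.]
280 37 x [483. 496. 519.] z [22. 34. 38.]
290 10 x [486. 497. 511.] z [21. 35. 36.]
```

```bash
cat >> h.py <<'E'
# gauge estimate as lying
G=dict(o=np.array([454,75,40.3]),yaw=12.5,tilt=5.5)
def lying(G):
    s=np.radians(G["yaw"]);t=np.radians(G["tilt"]);h=np.array([np.sin(s),np.cos(s),0]);Z=np.array([0,0,1.])
    z=h*np.cos(t)-Z*np.sin(t);y=-h*np.sin(t)-Z*np.cos(t);x=np.cross(y,z);return np.stack([x,y,z],1)
def toolR(Rg,a):
    a=np.radians(a);z=np.cos(a)*Rg[:,1]-np.sin(a)*Rg[:,2];x=Rg[:,0];return np.stack([x,np.cross(z,x),z],1)
def rel(Rt,gp,o=None):
    """gp: wanted grasp point"""
    o=o or get_obs();q=o["tool_rot"];Rc=R.from_quat([q[1],q[2],q[3],q[0]]).as_matrix()
    tcp=gp-60*Rt[:,2]
    d=Rc.T@(tcp-o["position"])/10;a=np.degrees(R.from_matrix(Rc.T@Rt).as_rotvec())
    return np.round(d,2),np.round(a,2)
E
python3 - <<'E'
from h import *
Rg=lying(G);Rt=toolR(Rg,30);gp=G["o"]+Rg[:,2]*160
print(gp,Rt);print(rel(Rt,gp-Rt[:,2]*120))
E
```

```text
[488.47090702 230.48821343  24.9646796 ] [[ 0.97629601 -0.17620685 -0.12568712]
 [-0.21643961 -0.79481773 -0.56693798]
 [ 0.          0.58070296 -0.81411552]]
(array([-11.91,  34.04,  12.07]), array([-29.55, -24.56,  76.75]))
```

Request:
servo_tool([
  {"dx":-1,"dy":3,"dz":0,"ax":-2,"ay":-2,"az":6},
  {"dx":-3,"dy":7,"dz":0.5,"ax":-5,"ay":-4,"az":12},
  {"dx":-5,"dy":12,"dz":1,"ax":-8,"ay":-6,"az":18},
  {"dx":-6,"dy":17,"dz":2,"ax":-11,"ay":-9,"az":25},
  {"dx":-8,"dy":22,"dz":3,"ax":-14,"ay":-12,"az":32},
  {"dx":-9,"dy":26,"dz":5,"ax":-17,"ay":-14,"az":40},
  {"dx":-10.5,"dy":30,"dz":7,"ax":-20,"ay":-16,"az":47},
  {"dx":-11.9,"dy":34,"dz":8,"ax":-22,"ay":-18,"az":54},
  {"dx":-11.9,"dy":34,"dz":10,"ax":-25,"ay":-21,"az":61},
  {"dx":-11.9,"dy":34,"dz":12,"ax":-27,"ay":-23,"az":69},
])

```text
$.motion[0]: bad value
```

Run:
```python
from h import *
Rg=lying(G);Rt=toolR(Rg,30);gp=G["o"]+Rg[:,2]*160
o=get_obs();print(o["qpos"],o["position"],o["clock"]);print(rel(Rt,gp-Rt[:,2]*120))
```

```text
[ 1.07350137e+00  4.93621464e-01  1.34549427e+00  8.32921742e-06
  1.30252167e+00 -9.54778789e-02] [244.41414157 575.22700803 292.20355565] 2.2
(array([-11.91,  34.04,  12.07]), array([-29.55, -24.56,  76.75]))
```

Request:
servo_tool([
  {"dx":-1,"dy":3,"dz":0,"ax":-2,"ay":-2,"az":6,"fingers":0},
  {"dx":-3,"dy":7,"dz":0.5,"ax":-5,"ay":-4,"az":12,"fingers":0},
  {"dx":-5,"dy":12,"dz":1,"ax":-8,"ay":-6,"az":18,"fingers":0},
  {"dx":-6,"dy":17,"dz":2,"ax":-11,"ay":-9,"az":25,"fingers":0},
  {"dx":-8,"dy":22,"dz":3,"ax":-14,"ay":-12,"az":32,"fingers":0},
  {"dx":-9,"dy":26,"dz":5,"ax":-17,"ay":-14,"az":40,"fingers":0},
  {"dx":-10.5,"dy":30,"dz":7,"ax":-20,"ay":-16,"az":47,"fingers":0},
  {"dx":-11.9,"dy":34,"dz":8,"ax":-22,"ay":-18,"az":54,"fingers":0},
  {"dx":-11.9,"dy":34,"dz":10,"ax":-25,"ay":-21,"az":61,"fingers":0},
  {"dx":-11.9,"dy":34,"dz":12,"ax":-27,"ay":-23,"az":69,"fingers":0},
])

```text
clock: 3.03
position: [514.1, 330.3, 172.6]
tool_rot: [0.267, 0.963, 0.019, -0.03]
force: [1.2, 0.5, -0.5]
width: 91.0
```

Run:
```python
from h import *
Rg=lying(G);Rt=toolR(Rg,30);gp=G["o"]+Rg[:,2]*160
o=get_obs();print(o["qpos"],o["position"],o["clock"]);print(rel(Rt,gp-Rt[:,2]*120))
```

```text
[ 0.6456942   0.768079    1.27021999 -0.394622    1.49507576  0.71533971] [514.11541224 330.28373065 172.56108307] 3.0333
(array([-0.29, -0.26, -0.01]), array([-4.08, -4.3 , 13.56]))
```

Request:
servo_tool([
  {"dx":-0.2,"dy":-0.2,"dz":0,"ax":-2,"ay":-2,"az":6.5,"fingers":0},
  {"dx":-0.3,"dy":-0.26,"dz":0,"ax":-4.1,"ay":-4.3,"az":13.6,"fingers":0},
  {"dx":-0.3,"dy":-0.26,"dz":0,"ax":-4.1,"ay":-4.3,"az":13.6,"fingers":0},
  {"dx":-0.3,"dy":-0.26,"dz":0,"ax":-4.1,"ay":-4.3,"az":13.6,"fingers":0},
])

```text
clock: 3.37
position: [511.3, 332.6, 170.9]
tool_rot: [0.303, 0.947, -0.103, -0.033]
force: [-0.3, 0.4, 0.2]
width: 91.3
```

Run:
```python
from h import *
Rg=lying(G);Rt=toolR(Rg,30);gp=G["o"]+Rg[:,2]*160
o=get_obs();print(rel(Rt,gp-Rt[:,2]*120))
c=camera("wrist");im=c["pixels"].copy()
for z in(0,75,108,140,160,190,221):
    r,k=proj(c,G["o"]+Rg[:,2]*z); cv2.circle(im,(int(k),int(r)),3,(0,0,255),-1)
for t in("knob_grip","column_grip"):
    d=tip_of(t,"wrist"); print(t,[(np.round(e["at"]),e["score"],w(c,*e["at"])) for e in d[:2]])
P=cloud(c).reshape(-1,3);P=P[np.isfinite(P).all(1)];q=(P-G["o"])@Rg
for a in range(120,225,8):
    m=(q[:,2]>=a)&(q[:,2]<a+8)&(q[:,1]<5)&(abs(q[:,0])<40)&(q[:,1]>-40)
    if m.sum()>5: print(a,m.sum(),np.round(np.percentile(q[m,0],[2,50,98]),1),np.round(np.percentile(q[m,1],[2,50,98]),1))
cv2.imwrite("pics/w1.png",im)
```

```text
(array([-0.02,  0.05, -0.04]), array([-0.01, -0.02,  0.08]))
knob_grip [(array([180., 318.]), 0.7, array([504.56116536, 294.55846606,  35.7626632 ]))]
column_grip [(array([220., 318.]), 0.75, array([497.69695373, 263.23369677,  36.94772358]))]
120 179 [-7.   2.8 11.8] [-16.  -15.1 -13.9]
128 183 [-7.1  2.1 11.7] [-16.1 -15.1 -13.7]
136 200 [-7.4  2.8 12.2] [-16.3 -15.1 -13.8]
144 213 [-8.1  2.  11.9] [-16.2 -15.2  -6.3]
152 238 [-8.1  2.  12. ] [-16.1 -15.1  -3.1]
160 233 [-6.9  2.7 12.2] [-16.2 -15.2 -14.1]
168 250 [-6.8  2.6 12. ] [-16.3 -15.2 -14. ]
176 279 [-7.2  2.  12.4] [-15.9 -15.1 -13.8]
184 291 [-7.   2.6 12.1] [-15.9 -15.  -13.8]
192 337 [-8.1  2.5 13. ] [-16.8 -15.2 -11.3]
200 431 [-15.3   2.5  20.6] [-18.7 -15.4  -4.9]
208 647 [-15.4   2.5  20.8] [-18.8 -15.4  -4.9]
216 767 [-15.7   3.   21.2] [-19.  -15.3  -0.2]
224 1287 [-13.8   2.5  19. ] [-16.9  -6.4   4.3]
```

View pics/w1.png

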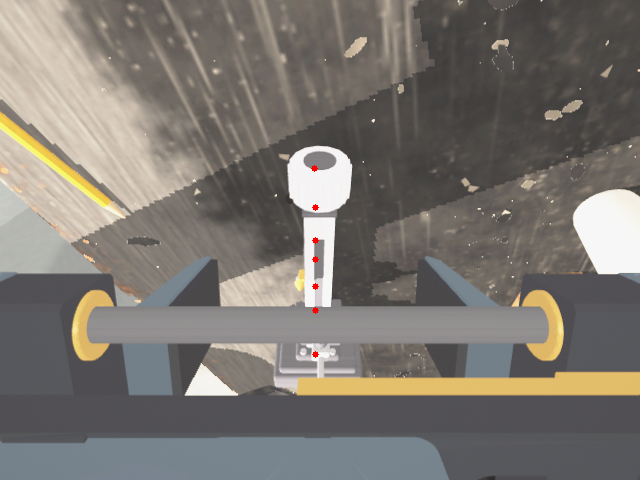

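The wrist view confirms the estimate; it needs only about +2.5 mm in x and +4 mm along the column. Going in to grasp.

```bash
sed -i 's/^G=.*/G=dict(o=np.array([454,75,40.3])+np.array([2.5*.976+.86,-.54+3.9,-.4]),yaw=12.5,tilt=5.5)/' h.py
python3 - <<'E'
from h import *
Rg=lying(G);Rt=toolR(Rg,30);gp=G["o"]+Rg[:,2]*160
print(rel(Rt,gp-Rt[:,2]*6))
E
```

```text
(array([ 0.26, -0.35, 11.24]), array([-0.07, -0.09,  0.15]))
```

Request:
servo_tool([
  {"dx":0.26,"dy":-0.35,"dz":2.5,"fingers":0},
  {"dx":0.26,"dy":-0.35,"dz":5,"fingers":0.2},
  {"dx":0.26,"dy":-0.35,"dz":7.5,"fingers":0.4},
  {"dx":0.26,"dy":-0.35,"dz":9.5,"fingers":0.4},
  {"dx":0.26,"dy":-0.35,"dz":10.7,"fingers":0.4},
  {"dx":0.26,"dy":-0.35,"dz":11.2,"fingers":0.4},
  {"dx":0.26,"dy":-0.35,"dz":11.2,"fingers":0.5},
])

```text
$.motion[0]: bad value
```

Request:
servo_tool([
  {"fingers":0.6},
  {"fingers":0.7},
  {"fingers":0.8},
  {"fingers":0.9},
  {"fingers":1},
  {"fingers":1},
  {"fingers":1},
  {"fingers":1},
], force=50)

```text
$.motion[0]: bad value
```

Run:
```python
from h import *
Rg=lying(G);Rt=toolR(Rg,30);gp=G["o"]+Rg[:,2]*160
o=get_obs();print(o["width"],o["force"],o["clock"],o["qpos"]);print(rel(Rt,gp-Rt[:,2]*6))
# plan: rotate rigidly about foot edge (y=38,z=0) from tilt 5.5 -> upright; start rel to current tool
q=o["tool_rot"];Rc=R.from_quat([q[1],q[2],q[3],q[0]]).as_matrix();p0=o["position"]
x=Rg[:,0]; piv=G["o"]+Rg[:,1]*38   # bottom edge
print("pivot",piv)
for th in (5.5,20,35,50,65,80,95.5):
    Q=R.from_rotvec(np.radians(th)*x).as_matrix()
    # lift so that lowest foot corner sits at clr
    P=piv; corners=[G["o"]+Rg@np.array([0,yy,zz]) for yy in(-38,38) for zz in(0,26)]
    low=min((piv+Q@(k-piv))[2] for k in corners); clr=3 if th<90 else 2
    dz=clr-low; tcp=piv+Q@(p0-piv)+[0,0,dz]
    d=Rc.T@(tcp-p0)/10;a=np.degrees(R.from_matrix(Rc.T@Q@Rc).as_rotvec())
    print(th,np.round(d,2),np.round(a,2),np.round(tcp))
```

```text
90.91422062506813 [-0.20233387 -0.55490987  0.09638245] 3.5167 [ 0.64886374  0.81148744  1.20447436 -0.38630607  1.61789513  0.94365158]
(array([ 0.26, -0.35, 11.24]), array([-0.07, -0.09,  0.15]))
pivot [456.51169693  74.80419463   2.07494446]
5.5 [-0.01  2.9  -1.06] [5.5  0.01 0.01] [507. 316. 197.]
20 [-0.02 10.71 -2.29] [20.    0.05  0.03] [495. 260. 253.]
35 [-0.05 18.86 -1.48] [35.    0.09  0.06] [479. 191. 293.]
50 [-0.07 26.51  1.42] [50.    0.13  0.08] [462. 114. 314.]
65 [-0.1  33.15  6.2 ] [65.    0.17  0.1 ] [445.  34. 314.]
80 [-0.12 38.33 12.54] [80.    0.21  0.13] [428. -43. 292.]
95.5 [-0.14 41.72 20.35] [95.5   0.25  0.15] [ 412. -114.  248.]
```

Request:
servo_tool([
  {"dx":0.26,"dy":-0.35,"dz":2.5,"ax":0,"ay":0,"az":0,"fingers":0},
  {"dx":0.26,"dy":-0.35,"dz":5,"ax":0,"ay":0,"az":0,"fingers":0.2},
  {"dx":0.26,"dy":-0.35,"dz":7.5,"ax":0,"ay":0,"az":0,"fingers":0.4},
  {"dx":0.26,"dy":-0.35,"dz":9.5,"ax":0,"ay":0,"az":0,"fingers":0.4},
  {"dx":0.26,"dy":-0.35,"dz":10.7,"ax":0,"ay":0,"az":0,"fingers":0.4},
  {"dx":0.26,"dy":-0.35,"dz":11.2,"ax":0,"ay":0,"az":0,"fingers":0.4},
  {"dx":0.26,"dy":-0.35,"dz":11.2,"ax":0,"ay":0,"az":0,"fingers":0.5},
])

```text
clock: 4.1
position: [499.8, 271.1, 78.6]
tool_rot: [0.302, 0.947, -0.102, -0.033]
force: [-0.2, 0.2, 0.1]
width: 54.1
```

Request:
servo_tool([
  {"dx":0,"dy":0,"dz":0,"ax":0,"ay":0,"az":0,"fingers":0.6},
  {"dx":0,"dy":0,"dz":0,"ax":0,"ay":0,"az":0,"fingers":0.7},
  {"dx":0,"dy":0,"dz":0,"ax":0,"ay":0,"az":0,"fingers":0.8},
  {"dx":0,"dy":0,"dz":0,"ax":0,"ay":0,"az":0,"fingers":0.9},
  {"dx":0,"dy":0,"dz":0,"ax":0,"ay":0,"az":0,"fingers":1},
  {"dx":0,"dy":0,"dz":0,"ax":0,"ay":0,"az":0,"fingers":1},
], force=50)

```text
clock: 4.6
position: [499.7, 271.3, 78.9]
tool_rot: [0.302, 0.947, -0.102, -0.033]
force: [-2.3, 2.9, 3.5]
width: 19.6
```

```bash
cat > plan.py <<'E'
from h import *
Rg=lying(G);Rt=toolR(Rg,30);gp=G["o"]+Rg[:,2]*160
o=get_obs();print(o["width"],o["force"],o["clock"],o["qpos"]);print(rel(Rt,gp-Rt[:,2]*6))
q=o["tool_rot"];Rc=R.from_quat([q[1],q[2],q[3],q[0]]).as_matrix();p0=o["position"]
x=Rg[:,0]; piv=G["o"]+Rg[:,1]*38
corners=[G["o"]+Rg@np.array([0,yy,zz]) for yy in(-38,38) for zz in(0,26)]
for th in range(5,100,5):
    Q=R.from_rotvec(np.radians(th)*x).as_matrix()
    low=min((piv+Q@(k-piv))[2] for k in corners); tcp=piv+Q@(p0-piv)+[0,0,2-low]
    d=Rc.T@(tcp-p0)/10
    print(th,np.round(d,2),np.round(tcp))
E
python3 plan.py
```

```text
19.576665958582993 [-2.25165116  2.91796773  3.50411556] 4.6 [ 0.58703516  0.87750037  1.38261744 -0.42320476  1.37279503  0.99022103]
(array([ 0.04, -0.04,  0.05]), array([-0.08, -0.09,  0.23]))
5 [-0.01  1.62 -0.99] [498. 264.  96.]
10 [-0.01  3.29 -1.8 ] [496. 255. 113.]
15 [-0.02  5.04 -2.47] [494. 245. 128.]
20 [-0.02  6.85 -3.  ] [491. 234. 143.]
25 [-0.03  8.69 -3.36] [489. 221. 157.]
30 [-0.04 10.56 -3.56] [486. 207. 169.]
35 [-0.05 12.44 -3.6 ] [482. 193. 180.]
40 [-0.05 14.31 -3.48] [479. 177. 190.]
45 [-0.06 16.17 -3.19] [475. 161. 199.]
50 [-0.07 17.99 -2.74] [471. 144. 206.]
55 [-0.08 19.77 -2.13] [467. 126. 211.]
60 [-0.09 21.49 -1.37] [464. 108. 215.]
65 [-0.09 23.14 -0.47] [459.  90. 217.]
70 [-0.1  24.7   0.58] [455.  72. 217.]
75 [-0.11 26.16  1.76] [451.  53. 216.]
80 [-0.12 27.52  3.06] [447.  35. 214.]
85 [-0.12 28.75  4.47] [443.  17. 209.]
90 [-0.13 29.86  5.99] [440.  -0. 203.]
95 [-0.14 30.84  7.6 ] [436. -17. 196.]
```

Request:
servo_tool([
  {"dx":0,"dy":0.9,"dz":-0.55,"ax":2.5,"ay":0,"az":0,"fingers":1},
  {"dx":0,"dy":1.62,"dz":-0.99,"ax":5,"ay":0,"az":0,"fingers":1},
  {"dx":-0.01,"dy":2.6,"dz":-1.5,"ax":8,"ay":0,"az":0,"fingers":1},
  {"dx":-0.01,"dy":3.65,"dz":-1.94,"ax":11,"ay":0,"az":0,"fingers":1},
  {"dx":-0.02,"dy":5.04,"dz":-2.47,"ax":15,"ay":0,"az":0,"fingers":1},
  {"dx":-0.02,"dy":6.85,"dz":-3.0,"ax":20,"ay":0,"az":0,"fingers":1},
  {"dx":-0.03,"dy":8.69,"dz":-3.36,"ax":25,"ay":0.1,"az":0,"fingers":1},
  {"dx":-0.04,"dy":10.56,"dz":-3.56,"ax":30,"ay":0.1,"az":0,"fingers":1},
  {"dx":-0.05,"dy":12.44,"dz":-3.6,"ax":35,"ay":0.1,"az":0,"fingers":1},
  {"dx":-0.05,"dy":12.44,"dz":-3.6,"ax":35,"ay":0.1,"az":0,"fingers":1},
])

```text
clock: 5.43
position: [481.6, 190.0, 182.1]
tool_rot: [0.001, 0.994, -0.108, 0.001]
force: [1.1, -0.5, -7.4]
width: 19.7
```

```bash
cat > chk.py <<'E'
import sys
from h import *
o=get_obs();print(np.round(o["width"],1),np.round(o["force"],1),np.round(o["torque"],2),np.round(o["clock"],2),np.round(o["qpos"],2),np.round(o["position"],1))
ims=[]
for n in("scene","top"):
    c=camera(n);r,k=proj(c,[470,110,60]);r=int(np.clip(r,120,360));k=int(np.clip(k,133,640-133))
    ims.append(cv2.resize(c["pixels"][r-120:r+120,k-80:k+80],(400,600),interpolation=cv2.INTER_CUBIC)); print(n,r-120,k-80)
cv2.imwrite("pics/%s.png"%sys.argv[1],np.hstack(ims))
E
python3 chk.py c1
```

```text
19.7 [ 1.1 -0.5 -7.4] [ 0.41 -0.04 -0.06] 5.43 [ 0.26  0.49  1.73 -0.    0.92  0.48] [481.6 190.  182.1]
scene 139 130
top 184 213
```

View pics/c1.png

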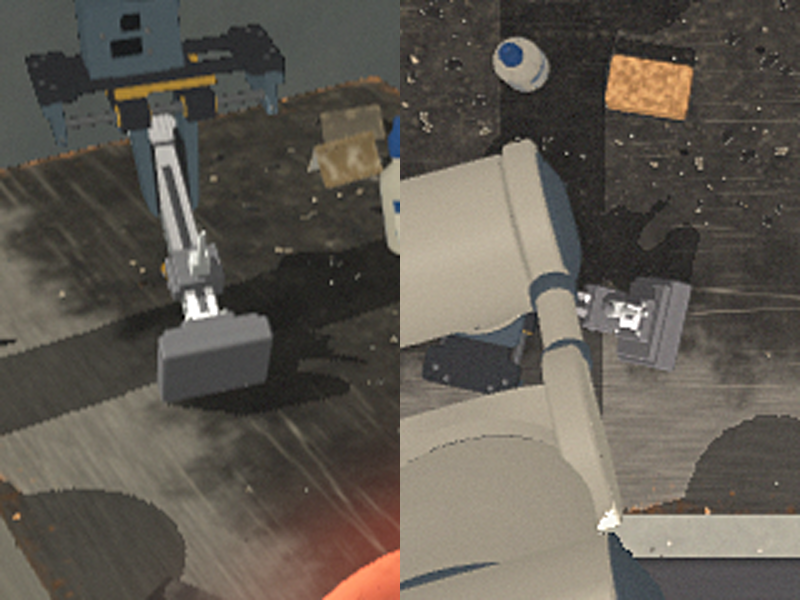

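Run:
```python
from h import *
for n in("top","scene"):
    c=camera(n);P=cloud(c).reshape(-1,3);P=P[np.isfinite(P).all(1)]
    m=(P[:,2]>15)&(P[:,1]<-60)&(P[:,1]>-420)&(P[:,0]>200)&(P[:,0]<800);P=P[m]
    for y in range(-400,-60,40):
        q=P[(P[:,1]>=y)&(P[:,1]<y+40)]
        if len(q)>5: print(n,y,"x",np.round(np.percentile(q[:,0],[0.5,10,50])),"zmax",np.round(q[:,2].max()))
        for x in (200,300,400,500):
            r=q[(q[:,0]>=x)&(q[:,0]<x+100)]
            if len(r)>5: print("   x",x,"z",np.round(np.percentile(r[:,2],[5,99])))
p0=np.array([499.7,271.3,78.9]);Q0=R.from_quat([.947,-.102,-.033,.302]).as_matrix()
o=get_obs();q=o["tool_rot"];Rc=R.from_quat([q[1],q[2],q[3],q[0]]).as_matrix();pc=o["position"]
Rg=lying(G);x=Rg[:,0]; piv=G["o"]+Rg[:,1]*38
for th in range(35,100,5):
    Q=R.from_rotvec(np.radians(th)*x).as_matrix()
    low=min((piv+Q@(G["o"]+Rg@np.array([0,yy,zz])-piv))[2] for yy in(-38,38) for zz in(0,26)); tcp=piv+Q@(p0-piv)+[0,0,2-low]
    print(th,np.round(Rc.T@(tcp-pc)/10,2),np.round(np.degrees(R.from_matrix(Rc.T@Q@Q0).as_rotvec()),1))
```

```text
top -400 x [305. 325. 427.] zmax 109.0
   x 300 z [ 55. 105.]
   x 400 z [55. 66.]
   x 500 z [ 56. 105.]
top -360 x [307. 335. 453.] zmax 249.0
   x 300 z [ 55. 105.]
   x 400 z [54. 66.]
   x 500 z [ 57. 105.]
top -320 x [320. 366. 575.] zmax 275.0
   x 300 z [ 56. 106.]
   x 400 z [ 55. 101.]
   x 500 z [ 89. 223.]
top -280 x [353. 422. 621.] zmax 286.0
   x 300 z [ 94. 106.]
   x 400 z [ 61. 107.]
   x 500 z [144. 241.]
top -240 x [479. 516. 634.] zmax 286.0
   x 400 z [132. 165.]
   x 500 z [160. 246.]
top -200 x [483. 517. 633.] zmax 283.0
   x 400 z [161. 172.]
   x 500 z [167. 238.]
top -160 x [495. 528. 630.] zmax 259.0
   x 400 z [155. 166.]
   x 500 z [134. 218.]
top -120 x [513. 583. 653.] zmax 210.0
   x 500 z [106. 165.]
scene -400 x [305. 346. 453.] zmax 158.0
   x 300 z [ 57. 102.]
   x 400 z [57. 61.]
   x 500 z [ 57. 102.]
scene -360 x [309. 374. 632.] zmax 249.0
   x 300 z [ 57. 102.]
   x 400 z [57. 61.]
   x 500 z [ 58. 134.]
scene -320 x [326. 380. 584.] zmax 273.0
   x 300 z [ 57. 102.]
   x 400 z [57. 99.]
   x 500 z [ 72. 216.]
scene -280 x [362. 417. 546.] zmax 282.0
   x 300 z [ 66. 102.]
   x 400 z [ 60. 122.]
   x 500 z [ 81. 236.]
scene -240 x [479. 492. 561.] zmax 281.0
   x 400 z [117. 162.]
   x 500 z [138. 242.]
scene -200 x [482. 498. 559.] zmax 276.0
   x 400 z [153. 168.]
   x 500 z [ 49. 236.]
scene -160 x [493. 504. 525.] zmax 251.0
   x 400 z [148. 164.]
   x 500 z [ 54. 214.]
35 [ 0.01 -0.   -0.03] [0.2 0.1 0.1]
40 [-0.   1.6 -1. ] [5.2 0.1 0.1]
45 [-0.01  3.29 -1.82] [10.2  0.1  0.1]
50 [-0.02  5.05 -2.5 ] [15.2  0.1  0.1]
55 [-0.03  6.85 -3.02] [20.2  0.2  0.1]
60 [-0.04  8.7  -3.38] [25.2  0.2  0.1]
65 [-0.05 10.56 -3.58] [30.2  0.2  0.1]
70 [-0.06 12.44 -3.61] [35.2  0.2  0.1]
75 [-0.07 14.32 -3.48] [40.2  0.2  0.1]
80 [-0.08 16.17 -3.19] [45.2  0.3  0.1]
85 [-0.09 18.   -2.73] [50.2  0.3  0.1]
90 [-0.1  19.77 -2.12] [55.2  0.3  0.1]
95 [-0.1  21.49 -1.36] [60.2  0.3  0.1]
```

Held clear of the bench (7.4 N, its own weight). I'll continue the turn and shift 5 cm away from the vase.

Request:
servo_tool([
  {"dx":0,"dy":1.2,"dz":-1.3,"ax":5,"ay":0.1,"az":0,"fingers":1},
  {"dx":-0.01,"dy":2.5,"dz":-2.1,"ax":10,"ay":0.1,"az":0,"fingers":1},
  {"dx":-0.02,"dy":3.8,"dz":-2.8,"ax":15,"ay":0.1,"az":0,"fingers":1},
  {"dx":-0.03,"dy":5.2,"dz":-3.3,"ax":20,"ay":0.1,"az":0,"fingers":1},
  {"dx":-0.04,"dy":6.6,"dz":-3.7,"ax":25,"ay":0.2,"az":0,"fingers":1},
  {"dx":-0.05,"dy":7.9,"dz":-3.9,"ax":30,"ay":0.2,"az":0.1,"fingers":1},
  {"dx":-0.06,"dy":9.2,"dz":-3.9,"ax":35,"ay":0.2,"az":0.1,"fingers":1},
  {"dx":-0.07,"dy":10.6,"dz":-3.8,"ax":40,"ay":0.2,"az":0.1,"fingers":1},
  {"dx":-0.08,"dy":11.9,"dz":-3.5,"ax":45,"ay":0.3,"az":0.1,"fingers":1},
  {"dx":-0.09,"dy":13.0,"dz":-3.0,"ax":50,"ay":0.3,"az":0.1,"fingers":1},
])

```text
clock: 6.47
position: [454.4, 65.9, 210.9]
tool_rot: [-0.417, 0.903, -0.096, 0.047]
force: [0.2, 0.7, -8.8]
width: 19.9
```

Run:
```python
from h import *
o=get_obs();print(np.round(o["width"],1),np.round(o["force"],1),np.round(o["torque"],2),np.round(o["clock"],2),np.round(o["qpos"],2),np.round(o["position"],1))
q=o["tool_rot"];Rc=R.from_quat([q[1],q[2],q[3],q[0]]).as_matrix();print(Rc.round(3))
c=camera("scene");cv2.imwrite("pics/s3.png",c["pixels"])
P=cloud(c).reshape(-1,3);P=P[np.isfinite(P).all(1)]
m=(P[:,0]>380)&(P[:,0]<580)&(P[:,1]>20)&(P[:,1]<260)&(P[:,2]>3)&(P[:,2]<230);P=P[m]
h=np.array([.216,.976,0]);x=np.array([.976,-.216,0]);O=np.array([457,128,0])
X=(P-O)@x;Y=(P-O)@h
for z in range(0,225,10):
    k=(P[:,2]>=z)&(P[:,2]<z+10)
    if k.sum()>4: print(z,k.sum(),"x",np.round(np.percentile(X[k],[2,50,98])),"y",np.round(np.percentile(Y[k],[2,50,98])))
```

```text
19.9 [ 0.2  0.7 -8.8] [-1.7   0.47  0.02] 6.47 [-0.46  0.53  2.    0.95  1.13 -0.91] [454.4  65.9 210.9]
[[ 0.977 -0.134  0.166]
 [-0.213 -0.634  0.744]
 [ 0.005 -0.762 -0.648]]
0 22 x [-86.  31. 122.] y [-79. -43. 120.]
10 62 x [-28.   0.  47.] y [-74. -71.  -7.]
20 270 x [-27.   6.  51.] y [-76. -71.  -3.]
30 539 x [-26.   6.  50.] y [-73. -63.  -5.]
40 264 x [-17.   7.  40.] y [-66. -53. -13.]
50 65 x [ 1. 10. 25.] y [-53. -45. -26.]
60 32 x [ 2.  9. 17.] y [-48. -44. -40.]
70 40 x [-6.  3. 30.] y [-57. -52. -35.]
80 119 x [-7.  8. 31.] y [-89. -53. -31.]
90 181 x [-6. 12. 29.] y [-102.  -52.  -20.]
100 198 x [-6.  9. 30.] y [-54. -38.  -9.]
110 68 x [ 1.  9. 21.] y [-38. -34. -12.]
120 75 x [ 1. 10. 22.] y [-37. -33.  -9.]
130 76 x [ 1.  9. 21.] y [-35. -31.  -9.]
140 65 x [ 1. 11. 26.] y [-33. -30. -14.]
150 51 x [ 3. 16. 29.] y [-33. -29. -20.]
160 6 x [12. 17. 26.] y [-30. -25. -23.]
170 15 x [11. 19. 22.] y [-45. -28. -24.]
180 45 x [-21.  25.  91.] y [-96. -91. -50.]
190 234 x [-47.  -1.  71.] y [-105.  -96.  -90.]
200 221 x [-44.  -2.  72.] y [-104.  -98.  -90.]
210 91 x [-54. -33.   9.] y [-115. -109. -101.]
220 103 x [-55. -45. -32.] y [-117. -107.  -95.]
```

Request:
servo_tool([
  {"dx":0,"dy":0.4,"dz":0.03,"ax":3.5,"ay":0,"az":0,"fingers":1},
  {"dx":0,"dy":0.8,"dz":0.07,"ax":7,"ay":0,"az":0,"fingers":1},
  {"dx":0,"dy":1.17,"dz":0.1,"ax":10.2,"ay":0,"az":0,"fingers":1},
  {"dx":0,"dy":1.17,"dz":0.1,"ax":10.2,"ay":0,"az":0,"fingers":1},
  {"dx":0,"dy":1.35,"dz":0.25,"ax":10.2,"ay":0,"az":0,"fingers":1},
  {"dx":0,"dy":1.45,"dz":0.34,"ax":10.2,"ay":0,"az":0,"fingers":1},
  {"dx":0,"dy":1.45,"dz":0.34,"ax":10.2,"ay":0,"az":0,"fingers":1},
])

```text
clock: 7.1
position: [452.9, 58.1, 195.7]
tool_rot: [-0.497, 0.861, -0.092, 0.055]
force: [0.4, 0.6, -7.8]
width: 19.7
```

```bash
cat > up.py <<'E'
from h import *
o=get_obs();print(np.round(o["width"],1),np.round(o["force"],1),np.round(o["torque"],2),np.round(o["clock"],2),np.round(o["qpos"],2),np.round(o["position"],1))
q=o["tool_rot"];Rc=R.from_quat([q[1],q[2],q[3],q[0]]).as_matrix();print(Rc.round(3))
c=camera("scene");cv2.imwrite("pics/s4.png",c["pixels"])
P=cloud(c).reshape(-1,3);P=P[np.isfinite(P).all(1)]
m=(P[:,0]>380)&(P[:,0]<580)&(P[:,1]>20)&(P[:,1]<260)&(P[:,2]>3)&(P[:,2]<240);P=P[m]
h=np.array([.216,.976,0]);x=np.array([.976,-.216,0]);O=np.array([457,128,0])
X=(P-O)@x;Y=(P-O)@h
for z in range(0,60,5):
    k=(P[:,2]>=z)&(P[:,2]<z+5)&(abs(X)<70)
    if k.sum()>4: print(z,k.sum(),"x",np.round(np.percentile(X[k],[2,50,98])),"y",np.round(np.percentile(Y[k],[2,50,98])))
for z in range(60,235,10):
    k=(P[:,2]>=z)&(P[:,2]<z+10)&(abs(X-11)<9)
    if k.sum()>4: print(z,k.sum(),"x",np.round(np.percentile(X[k],[2,50,98])),"y",np.round(np.percentile(Y[k],[2,50,98]),1))
E
python3 up.py
```

```text
19.7 [ 0.4  0.6 -7.8] [-1.85  0.46  0.03] 7.1 [-0.55  0.66  2.01  1.05  1.25 -1.11] [452.9  58.1 195.7]
[[ 0.977 -0.104  0.186]
 [-0.213 -0.488  0.846]
 [ 0.003 -0.866 -0.499]]
0 31 x [-43.   6.  65.] y [-105.  -44.  112.]
5 95 x [-28.  10.  50.] y [-49. -45.   0.]
10 102 x [-28.   9.  50.] y [-50. -46.  16.]
15 110 x [-28.   5.  49.] y [-49. -45.   2.]
20 246 x [-27.   3.  51.] y [-49. -40.  23.]
25 334 x [-22.   1.  46.] y [-43. -28.  20.]
30 108 x [-22.   7.  43.] y [-40. -24.  19.]
35 147 x [-7.  1. 31.] y [-35. -23.  10.]
40 30 x [-4.  7. 28.] y [-29. -23.  11.]
45 22 x [ 2.  7. 17.] y [-28. -25. -16.]
50 10 x [ 3.  7. 11.] y [-28. -25. -20.]
60 22 x [ 3.  8. 19.] y [-94.7 -49.8 -35.6]
70 92 x [ 2. 12. 19.] y [-92.2 -56.5 -36. ]
80 69 x [ 3. 11. 18.] y [-57.7 -42.1 -35.4]
90 22 x [ 3.  6. 13.] y [-41.4 -36.6 -23.9]
```

Request:
servo_tool([
  {"dx":0,"dy":0.09,"dz":0.05,"ax":0,"ay":0,"az":0,"fingers":1},
  {"dx":0,"dy":0.13,"dz":0.075,"ax":0,"ay":0,"az":0,"fingers":1},
  {"dx":0,"dy":0.17,"dz":0.1,"ax":0,"ay":0,"az":0,"fingers":1},
  {"dx":0,"dy":0.17,"dz":0.1,"ax":0,"ay":0,"az":0,"fingers":1},
])

```text
clock: 7.48
position: [452.9, 58.2, 194.1]
tool_rot: [-0.497, 0.861, -0.092, 0.055]
force: [-0.8, -0.2, -8.7]
width: 19.7
```

Request:
servo_tool([
  {"dx":0,"dy":0.07,"dz":0.04,"ax":0,"ay":0,"az":0,"fingers":1},
  {"dx":0,"dy":0.13,"dz":0.075,"ax":0,"ay":0,"az":0,"fingers":1},
  {"dx":0,"dy":0.13,"dz":0.075,"ax":0,"ay":0,"az":0,"fingers":1},
])

```text
clock: 7.73
position: [453.1, 58.2, 193.0]
tool_rot: [-0.498, 0.861, -0.092, 0.055]
force: [-0.3, -2.2, 5.4]
width: 19.6
```

Request:
servo_tool([
  {"dx":0,"dy":0.07,"dz":0.04,"ax":0,"ay":0,"az":0,"fingers":1},
  {"dx":0,"dy":0.13,"dz":0.075,"ax":0,"ay":0,"az":0,"fingers":1},
  {"dx":0,"dy":0.13,"dz":0.075,"ax":0,"ay":0,"az":0,"fingers":1},
])

```text
clock: 7.98
position: [453.2, 58.6, 192.6]
tool_rot: [-0.499, 0.86, -0.092, 0.056]
force: [1.5, 0.1, 15.0]
width: 19.6
```

Request:
servo_tool([
  {"dx":0,"dy":-0.06,"dz":-0.035,"ax":0,"ay":0,"az":0,"fingers":1},
  {"dx":0,"dy":-0.06,"dz":-0.035,"ax":0,"ay":0,"az":0,"fingers":1},
  {"dx":0,"dy":-0.06,"dz":-0.035,"ax":0,"ay":0,"az":0,"fingers":0.75},
  {"dx":0,"dy":-0.06,"dz":-0.035,"ax":0,"ay":0,"az":0,"fingers":0.7},
  {"dx":0,"dy":-0.06,"dz":-0.035,"ax":0,"ay":0,"az":0,"fingers":0.6},
], force=5)

```text
clock: 8.4
position: [453.2, 58.6, 193.3]
tool_rot: [-0.499, 0.86, -0.092, 0.056]
force: [0.1, 0.4, 1.3]
width: 31.2
```

```bash
python3 up.py; python3 -c "
import cv2;a=cv2.imread('pics/s4.png');cv2.imwrite('pics/s4c.png',cv2.resize(a[150:350,110:310],(600,600),interpolation=2))"
```

```text
31.2 [0.1 0.4 1.3] [-0.61  0.14  0.03] 8.4 [-0.55  0.67  2.02  1.05  1.25 -1.12] [453.2  58.6 193.3]
[[ 0.977 -0.103  0.188]
 [-0.214 -0.484  0.848]
 [ 0.004 -0.869 -0.495]]
0 48 x [-59.  -0.  59.] y [-85. -46. 124.]
5 111 x [-27.  12.  51.] y [-49. -45.  -0.]
10 95 x [-28.   5.  50.] y [-49. -45.   6.]
15 214 x [-27.   4.  51.] y [-49. -42.  25.]
20 226 x [-25.   3.  49.] y [-47. -34.  20.]
25 273 x [-21.   4.  45.] y [-43. -26.  19.]
30 124 x [-7.  4. 32.] y [-35. -25.  13.]
35 75 x [-5.  3. 30.] y [-34. -22.  12.]
40 18 x [ 3.  9. 17.] y [-25. -22. -12.]
45 21 x [ 3.  8. 17.] y [-27. -24. -21.]
60 40 x [ 3. 12. 18.] y [-94.4 -54.2 -34.3]
70 94 x [ 3. 13. 19.] y [-85.3 -52.1 -33.9]
80 41 x [ 3. 10. 17.] y [-49.8 -38.6 -32.7]
```

View pics/s4c.png

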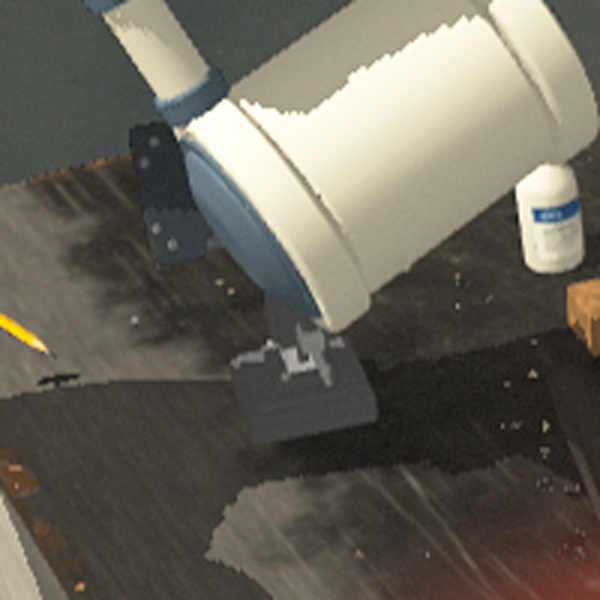

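Request:
servo_tool([
  {"dx":0,"dy":0,"dz":0,"ax":0,"ay":0,"az":0,"fingers":0.3},
  {"dx":0,"dy":0,"dz":0,"ax":0,"ay":0,"az":0,"fingers":0},
  {"dx":0,"dy":0,"dz":-1,"ax":0,"ay":0,"az":0,"fingers":0},
  {"dx":0,"dy":0,"dz":-3,"ax":0,"ay":0,"az":0,"fingers":0},
  {"dx":0,"dy":0,"dz":-6,"ax":0,"ay":0,"az":0,"fingers":0},
  {"dx":0,"dy":0,"dz":-9,"ax":0,"ay":0,"az":0,"fingers":0},
  {"dx":0,"dy":0,"dz":-10,"ax":0,"ay":0,"az":0,"fingers":0},
])

```text
clock: 9.03
position: [434.3, -29.5, 244.3]
tool_rot: [-0.498, 0.86, -0.092, 0.057]
force: [0.7, 0.0, 0.1]
width: 80.1
```

Run:
```python
from h import *
o=get_obs();print(np.round(o["qpos"],2),np.round(o["position"],1),o["clock"])
for n in ("wrist","scene"):
    c=camera(n);cv2.imwrite(f"pics/{n}5.png",c["pixels"])
    P=cloud(c).reshape(-1,3);P=P[np.isfinite(P).all(1)]
    h=np.array([.216,.976,0]);x=np.array([.976,-.216,0]);O=np.array([466.5,116,0]);X=(P-O)@x;Y=(P-O)@h
    for z in list(range(2,30,6))+list(range(100,226,10)):
        k=(P[:,2]>=z)&(P[:,2]<z+10)&(abs(X)<50)&(abs(Y)<50)
        if k.sum()>4: print(n,z,k.sum(),"x",np.round(np.percentile(X[k],[2,50,98])),"y",np.round(np.percentile(Y[k],[2,50,98]),1))
    for t in("pointer_tip","marker_tip","knob_grip"):
        d=tip_of(t,n);print(t,[(np.round(e["at"],1),round(e["score"],2),np.round(w(c,*e["at"]),1) if w(c,*e["at"]) is not None else 0) for e in d[:2]])
```

```text
[-0.73  0.57  1.93  0.87  1.43 -1.02] [434.3 -29.5 244.3] 9.0333
wrist 8 18 x [-39.  41.  42.] y [-25.2 -13.    3.3]
wrist 14 565 x [-38.  -2.  41.] y [-30.  -23.3   3.8]
wrist 20 1783 x [-35.  -2.  38.] y [-29.8 -21.5   1. ]
wrist 26 1072 x [-30.  -6.  34.] y [-28.1 -18.8  -0.3]
wrist 100 229 x [-15.  -4.  11.] y [-13.4 -12.1  21. ]
wrist 110 219 x [-9.  1. 11.] y [-13.6 -12.6  -7.1]
wrist 120 235 x [-8.  2. 11.] y [-13.7 -12.6 -11.2]
wrist 130 254 x [-8.  1. 11.] y [-13.7 -12.7 -11.2]
wrist 140 289 x [-9.  1. 11.] y [-13.9 -12.7  -3.3]
wrist 150 295 x [-8.  1. 11.] y [-13.8 -12.7 -11.7]
wrist 160 320 x [-8.  1. 11.] y [-13.7 -12.7 -11.3]
wrist 170 343 x [-8.  1. 11.] y [-13.8 -12.6 -11.6]
wrist 180 366 x [-8.  1. 11.] y [-13.7 -12.6 -11.6]
wrist 190 449 x [-16.   1.  18.] y [-15.8 -13.   -3.2]
wrist 200 809 x [-17.   1.  19.] y [-16.5 -13.   -2.2]
wrist 210 988 x [-17.   1.  20.] y [-16.4 -12.8   2.5]
wrist 220 1643 x [-15.   1.  17.] y [-14.    0.2  18. ]
pointer_tip []
marker_tip [(array([294.8, 295.3]), 0.5, array([461.4, 196.1,   0.6]))]
knob_grip [(array([181.7, 317.8]), 0.95, array([465. , 101.5, 220.3]))]
scene 2 197 x [-39.  -5.  40.] y [-38.9 -35.7  19.7]
scene 8 237 x [-39.  -5.  39.] y [-39.9 -35.4  32.9]
scene 14 392 x [-39.  -7.  39.] y [-39.  -30.8  33.6]
scene 20 500 x [-36.  -6.  35.] y [-35.5 -20.3  29.4]
scene 26 304 x [-31.  -9.  32.] y [-31.6 -14.5  25. ]
scene 100 35 x [-17. -10.  -4.] y [-15.6  -3.8  15. ]
pointer_tip []
marker_tip [(array([243.1, 196.4]), 0.46, array([506.8, 277.7,   1.3]))]
knob_grip []
```

Run:
```python
from h import *
o=get_obs();q=o["tool_rot"];Rc=R.from_quat([q[1],q[2],q[3],q[0]]).as_matrix()
c=camera("wrist");M=cv2.Rodrigues(np.array(c["rvec"],float))[0];p=-M.T@np.array(c["tvec"],float).ravel()
print("cam in tool",(Rc.T@(p-o["position"])).round(1));print("axes in tool",(Rc.T@M.T).round(3));print("fov",c["vertical_fov"],c["cx"],c["cy"])
C=np.array([468.4,118.3])
for rad,el in((150,35),(170,40),(190,45)):
  for az in(20,35,50,65): # tool horizontal heading
    a=np.radians(az-0.0);e=np.radians(el);z=np.array([np.cos(a)*np.cos(e),np.sin(a)*np.cos(e),-np.sin(e)])
    x=np.array([np.sin(a),-np.cos(a),0]);Rt=np.stack([x,np.cross(z,x),z],1)
    gp=np.array([*C,190])-z*(rad-60)
    print(rad,el,az,(gp-60*z).round(),rel(Rt,gp,o),"cam",((gp-60*z)+Rt@(Rc.T@(p-o["position"]))).round())
```

```text
cam in tool [  1.2 -68.5 -92.2]
axes in tool [[ 1.     0.     0.001]
 [-0.001  0.97   0.243]
 [-0.001 -0.243  0.97 ]]
fov 63.03638856088969 317.31474791323984 238.85075279861152
150 35 20 [353.  76. 276.] (array([-10.09,  -7.  ,   5.45]), array([-4.97, 48.71, 31.  ])) cam [319.  63. 385.]
150 35 35 [368.  48. 276.] (array([-8.04, -5.77,  3.31]), array([-5.16, 36.03, 22.98])) cam [339.  26. 385.]
150 35 50 [389.  24. 276.] (array([-5.42, -4.85,  1.71]), array([-5.28, 23.35, 14.96])) cam [367.  -4. 385.]
150 35 65 [416.   7. 276.] (array([-2.41, -4.29,  0.75]), array([-5.35, 10.67,  6.94])) cam [402. -26. 385.]
170 40 20 [346.  74. 299.] (array([-10.7 ,  -8.82,   3.96]), array([-9.54, 47.36, 33.12])) cam [321.  64. 411.]
170 40 35 [362.  44. 299.] (array([-8.53, -7.53,  1.69]), array([-9.93, 35.03, 24.55])) cam [341.  27. 411.]
170 40 50 [385.  19. 299.] (array([-5.75, -6.55, -0.01]), array([-10.19,  22.7 ,  15.98])) cam [368.  -3. 411.]
170 40 65 [413.   0. 299.] (array([-2.56, -5.96, -1.03]), array([-10.33,  10.37,   7.4 ])) cam [403. -24. 411.]
190 45 20 [342.  72. 324.] (array([-11.05, -10.89,   2.53]), array([-14.11,  45.94,  35.21])) cam [327.  66. 438.]
190 45 35 [358.  41. 324.] (array([-8.8 , -9.56,  0.19]), array([-14.69,  33.98,  26.1 ])) cam [345.  31. 438.]
190 45 50 [382.  15. 324.] (array([-5.94, -8.55, -1.57]), array([-15.09,  22.01,  16.98])) cam [372.   2. 438.]
190 45 65 [412.  -3. 324.] (array([-2.65, -7.94, -2.62]), array([-15.31,  10.05,   7.86])) cam [406. -19. 438.]
```

View pics/wrist5.png

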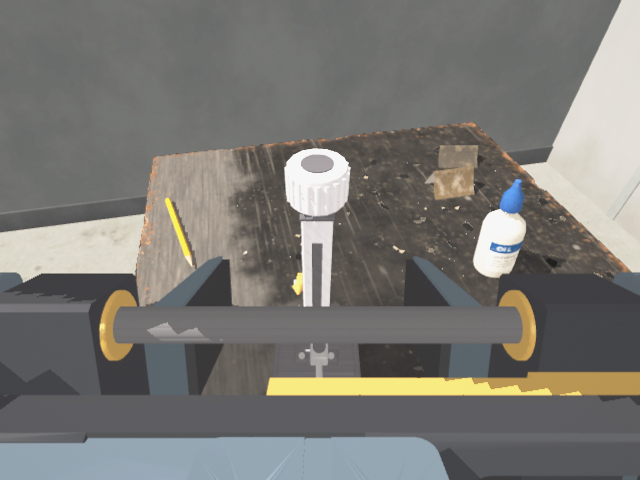

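```bash
cat >> h.py <<'E'
C=np.array([468.4,118.3]);XG=np.array([.9763,-.2164,0]);HG=np.array([.2164,.9763,0]);ZW=np.array([0,0,1.])
def insp(t,back,z):
    """tool tilted t deg fwd along XG, TCP back mm behind gauge at height z -> Rt, TCP"""
    t=np.radians(t);zt=XG*np.sin(t)-ZW*np.cos(t);x=HG
    return np.stack([x,np.cross(zt,x),zt],1),np.array([*C,0])-back*XG+z*ZW
def rel2(Rt,tcp): return rel(Rt,tcp+60*Rt[:,2])
E
python3 - <<'E'
from h import *
Rt,tcp=insp(20,115,230);print(tcp);print(rel2(Rt,tcp))
o=get_obs();q=o["tool_rot"];Rc=R.from_quat([q[1],q[2],q[3],q[0]]).as_matrix()
print("via",np.round(Rc.T@(np.array([385,10,350])-o["position"])/10,2), np.round(Rc.T@(np.array([*tcp[:2],350])-o["position"])/10,2))
E
```

```text
[356.1255 143.186  230.    ]
(array([-11.22,  -6.27,  13.48]), array([-62.08, -33.25, -90.11]))
via [ -5.53 -10.55  -3.23] [-11.19 -16.7    7.54]
```

Request:
servo_tool([
  {"dx":-1,"dy":-3,"dz":-1.5,"ax":-3,"ay":-1.5,"az":-5,"fingers":0},
  {"dx":-2.5,"dy":-6,"dz":-3,"ax":-6,"ay":-3,"az":-10,"fingers":0},
  {"dx":-4,"dy":-9,"dz":-3.5,"ax":-9,"ay":-5,"az":-14,"fingers":0},
  {"dx":-5.5,"dy":-11,"dz":-3.2,"ax":-13,"ay":-7,"az":-19,"fingers":0},
  {"dx":-7,"dy":-12.5,"dz":-1,"ax":-16,"ay":-9,"az":-24,"fingers":0},
  {"dx":-8.5,"dy":-14,"dz":2,"ax":-20,"ay":-11,"az":-29,"fingers":0},
  {"dx":-10,"dy":-15,"dz":4,"ax":-24,"ay":-13,"az":-35,"fingers":0},
  {"dx":-11.2,"dy":-16.7,"dz":7.5,"ax":-28,"ay":-15,"az":-41,"fingers":0},
  {"dx":-11.2,"dy":-16.7,"dz":7.5,"ax":-32,"ay":-17,"az":-46,"fingers":0},
  {"dx":-11.2,"dy":-16.7,"dz":7.5,"ax":-36,"ay":-19,"az":-52,"fingers":0},
])

```text
clock: 10.32
position: [354.8, 145.2, 350.2]
tool_rot: [-0.172, 0.921, 0.337, 0.097]
force: [0.9, 0.2, -0.7]
width: 91.2
```

Run:
```python
from h import *
o=get_obs();print(o["qpos"].round(2),o["position"],o["force"])
Rt,tcp=insp(20,115,230);print(rel2(Rt,tcp));print(rel2(Rt,tcp+[0,0,90]))
```

```text
[-0.06  0.03  1.91  0.43  1.19 -0.92] [354.77731878 145.17760617 350.23664163] [ 0.85169625  0.1715941  -0.67601751]
(array([-3.55,  3.25, 11.02]), array([-27.69, -14.91, -40.31]))
(array([-0.9 ,  0.99,  2.72]), array([-27.69, -14.91, -40.31]))
```

Request:
servo_tool([
  {"dx":-0.2,"dy":0.2,"dz":0.5,"ax":-4,"ay":-2,"az":-5.5,"fingers":0},
  {"dx":-0.4,"dy":0.5,"dz":1,"ax":-8,"ay":-4,"az":-11,"fingers":0},
  {"dx":-0.9,"dy":1,"dz":2.7,"ax":-12,"ay":-6,"az":-17,"fingers":0},
  {"dx":-0.9,"dy":1,"dz":2.7,"ax":-16,"ay":-8,"az":-23,"fingers":0},
  {"dx":-1.5,"dy":1.5,"dz":4.5,"ax":-20,"ay":-10.5,"az":-29,"fingers":0},
  {"dx":-2,"dy":2,"dz":6.5,"ax":-24,"ay":-13,"az":-35,"fingers":0},
  {"dx":-3,"dy":2.8,"dz":9,"ax":-27.7,"ay":-14.9,"az":-40.3,"fingers":0},
  {"dx":-3.55,"dy":3.25,"dz":11,"ax":-27.7,"ay":-14.9,"az":-40.3,"fingers":0},
  {"dx":-3.55,"dy":3.25,"dz":11,"ax":-27.7,"ay":-14.9,"az":-40.3,"fingers":0},
])

```text
clock: 11.07
position: [353.5, 143.4, 227.0]
tool_rot: [0.135, 0.767, 0.618, 0.106]
force: [-1.0, -0.3, 0.0]
width: 91.2
```

```bash
cat > tips.py <<'E'
import sys
from h import *
o=get_obs();print(o["qpos"].round(2),o["position"].round(1),o["force"].round(1),round(float(o["clock"]),2))
c=camera("wrist");cv2.imwrite("pics/%s.png"%sys.argv[1],c["pixels"])
for t in("pointer_tip","marker_tip","knob_grip"):
    for e in tip_of(t,"wrist")[:2]:
        p=w(c,*e["at"],win=1); g=None if p is None else np.round([(p-[*C,0])@XG,(p-[*C,0])@HG,p[2]],1)
        # ray intersect with gauge-y / x plane: tip assumed at x_g = -14..; report z if on plane xg=-18
        a=w(c,*e["at"],z=100.);b=w(c,*e["at"],z=500.);xa=(a-[*C,0])@XG;xb=(b-[*C,0])@XG
        zz=[round(float((a+(b-a)*(s-xa)/(xb-xa))[2]),1) for s in(-14,-18)]
        print(t,np.round(e["at"],1),round(e["score"],2),"gauge xyz",g,"z at x=-14,-18",zz)
E
python3 tips.py t1; python3 -c "
import cv2;a=cv2.imread('pics/t1.png');cv2.imwrite('pics/t1c.png',cv2.resize(a[60:300,180:460],(700,600),interpolation=2))"
```

```text
[ 0.36  0.2   2.16 -0.39  0.52 -0.68] [353.5 143.4 227. ] [-1.  -0.3  0. ] 11.07
pointer_tip [298.5 324.9] 0.73 gauge xyz [-12.1   5.6  72.4] z at x=-14,-18 [74.5, 78.8]
```

View pics/t1c.png

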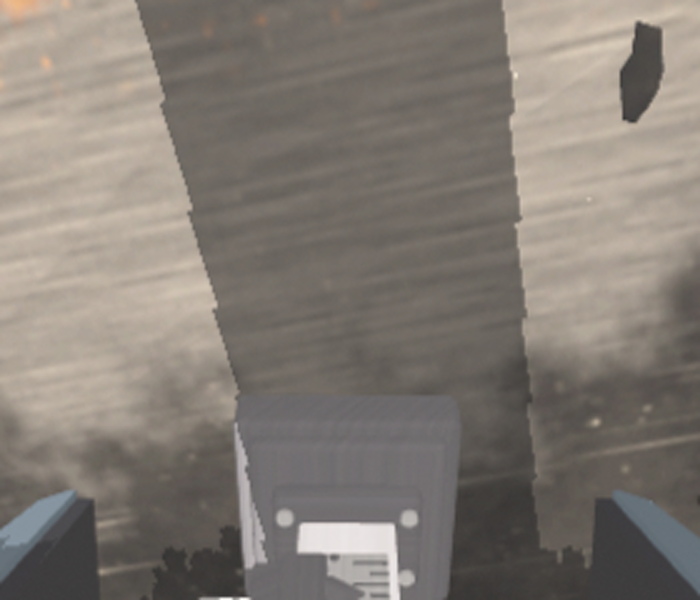

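Request:
servo_tool([
  {"dx":0,"dy":1.3,"dz":-2.2,"ax":0,"ay":0,"az":0,"fingers":0},
  {"dx":0,"dy":2.6,"dz":-4.3,"ax":0,"ay":0,"az":0,"fingers":0},
  {"dx":0,"dy":3.8,"dz":-6.1,"ax":0,"ay":0,"az":0,"fingers":0},
  {"dx":0,"dy":3.8,"dz":-6.1,"ax":0,"ay":0,"az":0,"fingers":0},
])

```text
clock: 11.6
position: [373.9, 140.2, 306.8]
tool_rot: [0.136, 0.769, 0.614, 0.114]
force: [0.7, 0.2, -0.2]
width: 91.3
```

```bash
python3 tips.py t2; python3 -c "
import cv2;a=cv2.imread('pics/t2.png');cv2.imwrite('pics/t2c.png',cv2.resize(a[180:340,220:400],(675,600),interpolation=2))"
```

```text
[ 0.33  0.06  2.01 -0.26  0.77 -0.86] [373.9 140.2 306.8] [ 0.7  0.2 -0.2] 11.6
pointer_tip [216.8 318.1] 0.58 gauge xyz [-11.4   3.5  73.3] z at x=-14,-18 [77.5, 84.1]
marker_tip [228.7 312.4] 0.54 gauge xyz [-10.9  -1.8  91.9] z at x=-14,-18 [96.6, 102.7]
knob_grip [350.8 313. ] 0.63 gauge xyz [-11.4  -0.8 220.8] z at x=-14,-18 [222.9, 226.2]
```

View pics/t2c.png

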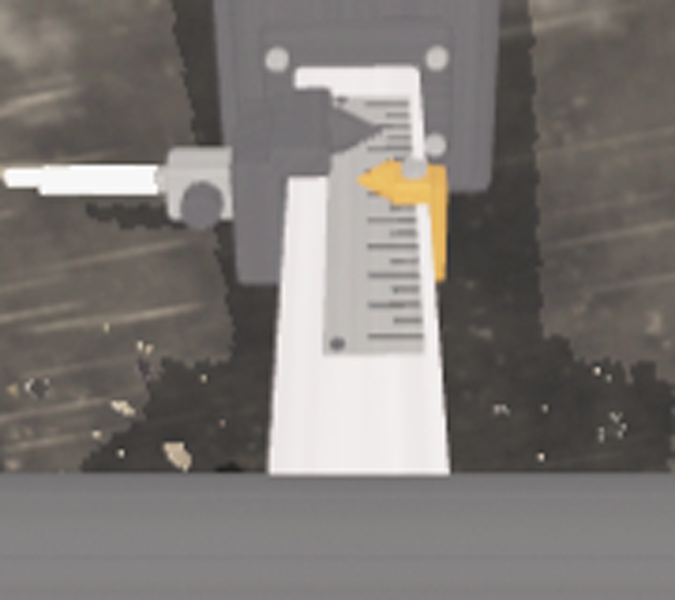

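Run:
```python
from h import *
Rt,t=insp(0,0,335);print(rel2(Rt,t));Rt,t=insp(0,0,272);print(rel2(Rt,t))
```

```text
(array([ 0.06, 10.51,  0.29]), array([20.04, -0.09, -0.16]))
(array([0.05, 8.35, 6.21]), array([20.04, -0.09, -0.16]))
```

Request:
servo_tool([
  {"dx":0,"dy":1,"dz":-3,"ax":5,"ay":0,"az":0,"fingers":0},
  {"dx":0.03,"dy":3,"dz":-4,"ax":10,"ay":0,"az":-0.1,"fingers":0},
  {"dx":0.05,"dy":6,"dz":-3,"ax":15,"ay":0,"az":-0.1,"fingers":0},
  {"dx":0.06,"dy":9,"dz":-1.5,"ax":20,"ay":-0.1,"az":-0.2,"fingers":0},
  {"dx":0.06,"dy":10.5,"dz":0.3,"ax":20,"ay":-0.1,"az":-0.2,"fingers":0},
  {"dx":0.06,"dy":10.5,"dz":0.3,"ax":20,"ay":-0.1,"az":-0.2,"fingers":0},
  {"dx":0.06,"dy":10.5,"dz":0.3,"ax":20,"ay":-0.1,"az":-0.2,"fingers":0},
])

```text
clock: 12.38
position: [468.4, 117.8, 333.2]
tool_rot: [-0.001, 0.78, 0.626, -0.001]
force: [-0.4, 0.5, 0.4]
width: 91.0
```

Run:
```python
from h import *
Rt,t=insp(0,0,272);print(rel2(Rt,t));o=get_obs();print(o["qpos"].round(2),o["force"].round(1))
c=camera("wrist");P=cloud(c).reshape(-1,3);P=P[np.isfinite(P).all(1)]
q=(P-[*C,0]);X=q@XG;Y=q@HG
k=(abs(X)<40)&(abs(Y)<40)&(P[:,2]>215)&(P[:,2]<228);print(k.sum(),np.percentile(X[k],[1,50,99]),np.percentile(Y[k],[1,50,99]))
```

```text
(array([0.05, 0.01, 6.12]), array([-0.15,  0.07, -0.05]))
[ 0.12  0.25  1.62 -0.    1.27 -1.23] [-0.4  0.5  0.4]
3538 [-18.6683418   -2.04302435  16.28658416] [-17.03143052   0.73010021  18.39579434]
```

Request:
servo_tool([
  {"dx":0.12,"dy":-0.1,"dz":2,"ax":-0.15,"ay":0,"az":0,"fingers":0},
  {"dx":0.12,"dy":-0.1,"dz":4,"ax":-0.15,"ay":0,"az":0,"fingers":0.2},
  {"dx":0.12,"dy":-0.1,"dz":5.4,"ax":-0.15,"ay":0,"az":0,"fingers":0.35},
  {"dx":0.12,"dy":-0.1,"dz":6.1,"ax":-0.15,"ay":0,"az":0,"fingers":0.45},
  {"dx":0.12,"dy":-0.1,"dz":6.1,"ax":-0.15,"ay":0,"az":0,"fingers":0.5},
  {"dx":0.12,"dy":-0.1,"dz":6.1,"ax":-0.15,"ay":0,"az":0,"fingers":0.55},
  {"dx":0.12,"dy":-0.1,"dz":6.1,"ax":-0.15,"ay":0,"az":0,"fingers":0.7},
  {"dx":0.12,"dy":-0.1,"dz":6.1,"ax":-0.15,"ay":0,"az":0,"fingers":0.8},
], force=12)

```text
clock: 13.1
position: [467.0, 119.7, 273.8]
tool_rot: [0.001, 0.78, 0.626, 0.001]
force: [0.6, -0.2, 0.6]
width: 47.8
```

Request:
servo_tool([
  {"dx":0,"dy":0,"dz":0,"ax":0,"ay":0,"az":0,"fingers":0.8},
  {"dx":0,"dy":0,"dz":0,"ax":0,"ay":0,"az":0,"fingers":1},
  {"dx":0,"dy":0,"dz":0,"ax":0,"ay":0,"az":0,"fingers":1},
  {"dx":0,"dy":0,"dz":0,"ax":0,"ay":0,"az":0,"fingers":1},
  {"dx":0,"dy":0,"dz":0,"ax":0,"ay":0,"az":0,"fingers":1},
])

```text
clock: 13.52
position: [467.3, 119.5, 274.4]
tool_rot: [0.001, 0.78, 0.626, 0.001]
force: [-1.1, -2.2, 8.8]
width: 36.6
```

Request:
servo_tool([
  {"dx":0,"dy":0,"dz":0,"ax":0,"ay":0,"az":4,"fingers":1},
  {"dx":0,"dy":0,"dz":0,"ax":0,"ay":0,"az":8,"fingers":1},
  {"dx":0,"dy":0,"dz":0,"ax":0,"ay":0,"az":12,"fingers":1},
  {"dx":0,"dy":0,"dz":0,"ax":0,"ay":0,"az":16,"fingers":1},
  {"dx":0,"dy":0,"dz":0,"ax":0,"ay":0,"az":20,"fingers":1},
])

```text
clock: 13.93
position: [467.2, 119.5, 274.4]
tool_rot: [0.001, 0.878, 0.48, 0.001]
force: [-0.9, 0.4, -2.3]
width: 36.8
```

Run:
```python
from h import *
o=get_obs();print(o["force"].round(1),o["torque"].round(3),o["width"],o["qpos"].round(2),o["position"].round(1))
```

```text
[-0.9  0.4 -2.3] [0.036 0.001 0.016] 36.752882846518546 [ 0.13  0.31  1.71 -0.    1.11 -0.87] [467.2 119.5 274.4]
```

Request:
servo_tool([
  {"dx":0,"dy":0,"dz":0,"ax":0,"ay":0,"az":6,"fingers":1},
  {"dx":0,"dy":0,"dz":0,"ax":0,"ay":0,"az":12,"fingers":1},
  {"dx":0,"dy":0,"dz":0,"ax":0,"ay":0,"az":18,"fingers":1},
  {"dx":0,"dy":0,"dz":0,"ax":0,"ay":0,"az":24,"fingers":1},
  {"dx":0,"dy":0,"dz":0,"ax":0,"ay":0,"az":30,"fingers":1},
  {"dx":0,"dy":0,"dz":0,"ax":0,"ay":0,"az":36,"fingers":1},
  {"dx":0,"dy":0,"dz":0,"ax":0,"ay":0,"az":42,"fingers":1},
  {"dx":0,"dy":0,"dz":0,"ax":0,"ay":0,"az":48,"fingers":1},
  {"dx":0,"dy":0,"dz":0,"ax":0,"ay":0,"az":54,"fingers":1},
  {"dx":0,"dy":0,"dz":0,"ax":0,"ay":0,"az":60,"fingers":1},
])

```text
clock: 14.77
position: [467.0, 119.4, 274.4]
tool_rot: [0.001, 1.0, -0.026, 0.001]
force: [-0.8, -0.4, -1.9]
width: 37.1
```

Request:
servo_tool([
  {"dx":0,"dy":0,"dz":0,"ax":0,"ay":0,"az":6,"fingers":1},
  {"dx":0,"dy":0,"dz":0,"ax":0,"ay":0,"az":12,"fingers":1},
  {"dx":0,"dy":0,"dz":0,"ax":0,"ay":0,"az":18,"fingers":1},
  {"dx":0,"dy":0,"dz":0,"ax":0,"ay":0,"az":24,"fingers":1},
  {"dx":0,"dy":0,"dz":0,"ax":0,"ay":0,"az":30,"fingers":1},
  {"dx":0,"dy":0,"dz":0,"ax":0,"ay":0,"az":36,"fingers":1},
  {"dx":0,"dy":0,"dz":0,"ax":0,"ay":0,"az":42,"fingers":1},
  {"dx":0,"dy":0,"dz":0,"ax":0,"ay":0,"az":48,"fingers":1},
  {"dx":0,"dy":0,"dz":0,"ax":0,"ay":0,"az":54,"fingers":1},
  {"dx":0,"dy":0,"dz":0,"ax":0,"ay":0,"az":60,"fingers":1},
])

```text
clock: 15.6
position: [466.8, 119.5, 274.4]
tool_rot: [-0.0, 0.851, -0.525, 0.001]
force: [-0.5, 0.6, -1.3]
width: 36.3
```

Run:
```python
from h import *
o=get_obs();print(o["force"].round(1),o["torque"].round(3),o["width"],o["qpos"].round(2),o["position"].round(1))
```

```text
[-0.5  0.6 -1.3] [0.003 0.428 0.043] 36.285112500649056 [ 0.13  0.31  1.71 -0.    1.11  1.23] [466.8 119.5 274.4]
```

Request:
servo_tool([
  {"dx":0,"dy":0,"dz":0,"ax":0,"ay":0,"az":0,"fingers":0.55},
  {"dx":0,"dy":0,"dz":0,"ax":0,"ay":0,"az":0,"fingers":0.4},
  {"dx":0,"dy":0,"dz":0,"ax":0,"ay":0,"az":0,"fingers":0.2},
  {"dx":0,"dy":0,"dz":-2,"ax":0,"ay":0,"az":0,"fingers":0},
  {"dx":0,"dy":0,"dz":-4.5,"ax":0,"ay":0,"az":-2,"fingers":0},
  {"dx":0,"dy":0,"dz":-6.5,"ax":0,"ay":0,"az":-8,"fingers":0},
  {"dx":0,"dy":0,"dz":-7,"ax":0,"ay":0,"az":-15,"fingers":0},
])

```text
clock: 16.18
position: [467.6, 119.7, 347.5]
tool_rot: [-0.001, 0.914, -0.406, 0.003]
force: [0.1, 1.0, 1.3]
width: 78.3
```

Request:
servo_tool([
  {"dx":0,"dy":0,"dz":0,"ax":0,"ay":0,"az":-7,"fingers":0},
  {"dx":0,"dy":0,"dz":0,"ax":0,"ay":0,"az":-14,"fingers":0},
  {"dx":0,"dy":0,"dz":0,"ax":0,"ay":0,"az":-21,"fingers":0},
  {"dx":0,"dy":0,"dz":0,"ax":0,"ay":0,"az":-28,"fingers":0},
  {"dx":0,"dy":0,"dz":0,"ax":0,"ay":0,"az":-35,"fingers":0},
  {"dx":0,"dy":0,"dz":0,"ax":0,"ay":0,"az":-42,"fingers":0},
  {"dx":0,"dy":0,"dz":0,"ax":0,"ay":0,"az":-49,"fingers":0},
  {"dx":0,"dy":0,"dz":0,"ax":0,"ay":0,"az":-56,"fingers":0},
  {"dx":0,"dy":0,"dz":0,"ax":0,"ay":0,"az":-63,"fingers":0},
  {"dx":0,"dy":0,"dz":0,"ax":0,"ay":0,"az":-70,"fingers":0},
])

```text
clock: 17.02
position: [467.6, 119.6, 347.5]
tool_rot: [0.001, 0.981, 0.196, 0.003]
force: [0.1, 0.4, -0.2]
width: 91.1
```

Run:
```python
from h import *
Rt,t=insp(20,98,306);print(rel2(Rt,t));o=get_obs();print(o["qpos"].round(2),o["position"].round(1),o["force"].round(1))
```

```text
(array([-8.02, -5.5 ,  4.09]), array([-18.13,   9.35, -54.31]))
[ 0.13  0.23  1.61 -0.    1.3  -0.27] [467.6 119.6 347.5] [ 0.1  0.4 -0.2]
```

Request:
servo_tool([
  {"dx":-1,"dy":-1,"dz":0,"ax":-2.3,"ay":1.2,"az":-6.5,"fingers":0},
  {"dx":-2.5,"dy":-2,"dz":0,"ax":-4.5,"ay":2.4,"az":-13,"fingers":0},
  {"dx":-4,"dy":-3,"dz":0,"ax":-6.8,"ay":3.5,"az":-20,"fingers":0},
  {"dx":-6,"dy":-4,"dz":0.5,"ax":-9,"ay":4.7,"az":-27,"fingers":0},
  {"dx":-7,"dy":-5,"dz":1.5,"ax":-11.5,"ay":6,"az":-34,"fingers":0},
  {"dx":-8,"dy":-5.5,"dz":2.5,"ax":-13.8,"ay":7.2,"az":-41,"fingers":0},
  {"dx":-8,"dy":-5.5,"dz":3.5,"ax":-16,"ay":8.3,"az":-48,"fingers":0},
  {"dx":-8,"dy":-5.5,"dz":4.1,"ax":-18.1,"ay":9.35,"az":-54.3,"fingers":0},
  {"dx":-8,"dy":-5.5,"dz":4.1,"ax":-18.1,"ay":9.35,"az":-54.3,"fingers":0},
])

```text
clock: 17.77
position: [371.5, 139.4, 304.9]
tool_rot: [0.136, 0.765, 0.62, 0.108]
force: [-0.3, -0.8, -0.1]
width: 91.3
```

```bash
python3 tips.py t3; python3 -c "
import cv2;a=cv2.imread('pics/t3.png');cv2.imwrite('pics/t3c.png',cv2.resize(a[190:290,260:370],(660,600),interpolation=2))"
```

```text
[ 0.33  0.06  2.01 -0.26  0.78 -0.87] [371.5 139.4 304.9] [-0.3 -0.8 -0.1] 17.77
pointer_tip [233.9 325.2] 0.69 gauge xyz [-14.9   6.6  97.1] z at x=-14,-18 [95.8, 101.8]
marker_tip [233.2 317.7] 0.74 gauge xyz [-16.4   0.8  98. ] z at x=-14,-18 [94.3, 100.4]
marker_tip [195.6 320.7] 0.22 gauge xyz [-17.3   3.6  34.8] z at x=-14,-18 [28.5, 36.1]
knob_grip [355.  318.2] 0.96 gauge xyz [-14.2   0.9 221.1] z at x=-14,-18 [220.9, 224.2]
knob_grip [247.1 320.8] 0.7 gauge xyz [-11.3   3.3 110.8] z at x=-14,-18 [114.5, 120.2]
```

View pics/t3c.png

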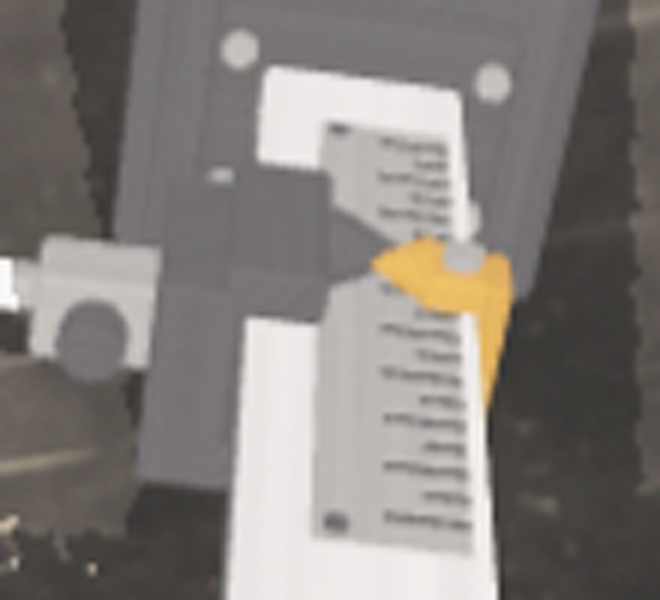

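```bash
cat > yaw.py <<'E'
from h import *
c=camera("wrist");P=cloud(c).reshape(-1,3);P=P[np.isfinite(P).all(1)]
q=P-[*C,0];X=q@XG;Y=q@HG
k=(abs(X+10)<8)&(abs(Y)<18)&(P[:,2]>115)&(P[:,2]<175)
a=np.polyfit(Y[k],X[k],1);print("face n",k.sum(),"slope deg",np.degrees(np.arctan(a[0])),"x0",a[1],"Y",np.percentile(Y[k],[2,98]))
k=(abs(Y)<60)&(X<-25)&(X>-60)&(P[:,2]>6)&(P[:,2]<20)
if k.sum()>10: a=np.polyfit(Y[k],X[k],1);print("foot",k.sum(),np.degrees(np.arctan(a[0])),a[1])
E
python3 yaw.py
python3 - <<'E'
from h import *
Rt,t=insp(30,122,252);print(t,rel2(Rt,t))
E
```

```text
face n 2276 slope deg 5.159649528639873 x0 -10.672919578776366 Y [-13.76023028  17.33090794]
foot 778 5.689123485705407 -38.71048072060722
[349.2914 144.7008 252.    ] (array([-0.05, -4.19,  4.28]), array([-10.03,   0.  ,  -0.17]))
```

```bash
sed -i 's/^C=.*/_y=np.radians(17.9);C=np.array([468.1,120.2]);XG=np.array([np.cos(_y),-np.sin(_y),0]);HG=np.array([np.sin(_y),np.cos(_y),0]);ZW=np.array([0,0,1.])/' h.py
python3 - <<'E'
from h import *
Rt,t=insp(30,122,252);print(t,rel2(Rt,t))
E
```

```text
[352.00548273 157.69750737 252.        ] (array([ 1.28, -4.21,  4.27]), array([-10.02,  -2.28,   4.73]))
```

Request:
servo_tool([
  {"dx":0.3,"dy":-1.5,"dz":0.5,"ax":-2,"ay":-0.5,"az":1,"fingers":0},
  {"dx":0.6,"dy":-3,"dz":1.5,"ax":-5,"ay":-1.1,"az":2.3,"fingers":0},
  {"dx":1,"dy":-4.2,"dz":3,"ax":-8,"ay":-1.8,"az":3.7,"fingers":0},
  {"dx":1.28,"dy":-4.2,"dz":4.27,"ax":-10,"ay":-2.3,"az":4.7,"fingers":0},
  {"dx":1.28,"dy":-4.2,"dz":4.27,"ax":-10,"ay":-2.3,"az":4.7,"fingers":0},
])

```text
clock: 18.43
position: [352.2, 158.1, 251.4]
tool_rot: [0.21, 0.781, 0.568, 0.153]
force: [0.4, 0.4, 0.5]
width: 91.0
```

```bash
python3 tips.py t4; python3 yaw.py; python3 -c "
import cv2;a=cv2.imread('pics/t4.png');cv2.imwrite('pics/t4c.png',cv2.resize(a[200:300,265:375],(660,600),interpolation=2))"
```

```text
[ 0.53  0.18  2.18 -0.78  0.56 -0.09] [352.2 158.1 251.4] [0.4 0.4 0.5] 18.43
pointer_tip [253.2 320.5] 0.9 gauge xyz [-16.3   2.8  96.4] z at x=-14,-18 [94.2, 98.0]
marker_tip [254.2 317.7] 0.64 gauge xyz [-15.3   1.3  96.5] z at x=-14,-18 [95.2, 99.0]
face n 1829 slope deg 1.3378580958994182 x0 -9.929529280556213 Y [-15.35593072  15.32117172]
foot 1211 1.9055405735120068 -38.155446421055764
```

View pics/t4c.png

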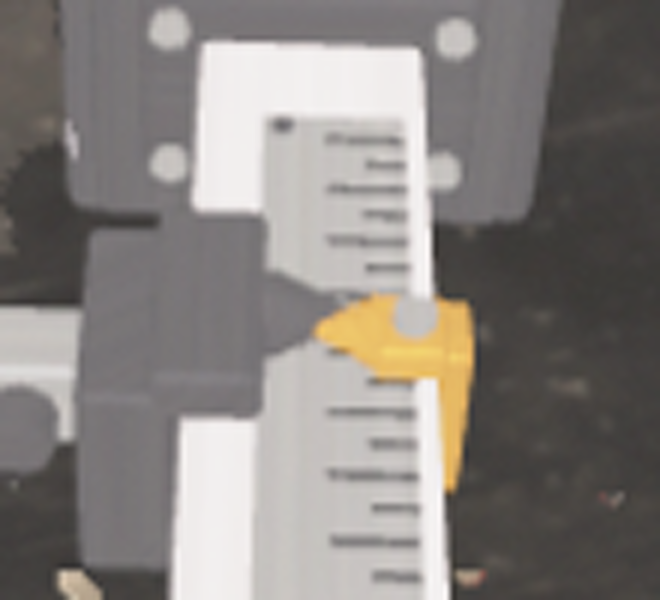

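```bash
cat > cone.py <<'E'
from h import *
from scipy.optimize import least_squares
import sys
yawd=float(sys.argv[1]) if len(sys.argv)>1 else 19.4
a=np.radians(yawd);X_=np.array([np.cos(a),-np.sin(a),0]);H_=np.array([np.sin(a),np.cos(a),0])
pts=[];pix=[]
for i in range(4):
    c=camera("wrist");P=cloud(c);q=P-[*C,0]
    pts.append(np.stack([q@X_,q@H_,P[...,2]],-1));pix.append(c["pixels"].astype(int))
Q=np.nanmean(pts,0);I=np.mean(pix,0);print("noise",np.nanmedian(np.nanstd(pts,0)[200:300,265:375],0))
np.savez("pics/q.npz",Q=Q,I=I)
B,Gc,Rr=I[...,0],I[...,1],I[...,2]
brass=(Rr-B>60); m0=(Q[...,0]<-11)&(Q[...,0]>-30)&(abs(Q[...,1])<22)&(Q[...,2]>60)&(Q[...,2]<120)
dark=(I.max(-1)<125)&(abs(Rr-B)<30)
for n,m in(("brass",brass&m0),("dark",dark&m0)):
    p=Q[m];print(n,len(p))
    for y in range(-22,20,2):
        s=p[(p[:,1]>=y)&(p[:,1]<y+2)]
        if len(s)>2: print(y,len(s),"x",np.percentile(s[:,0],[3,50,97]).round(1),"z",np.percentile(s[:,2],[3,50,97]).round(1))
E
python3 cone.py
```

```text
noise [[0.4508045  0.08136568 0.44870681]
 [0.42849513 0.08378942 0.44022592]
 [0.46093413 0.07531908 0.43757088]
 [0.4929118  0.07616814 0.44476623]
 [0.46817922 0.07797657 0.45191217]
 [0.42947336 0.07288028 0.43433899]
 [0.43358377 0.06651767 0.43569996]
 [0.47199892 0.0716952  0.44236901]
 [0.4339901  0.06479989 0.40102335]
 [0.41932293 0.06402686 0.40201363]
 [0.52771058 0.06740312 0.4850609 ]
 [0.4710042  0.06946354 0.42454298]
 [0.41658657 0.0604817  0.39531007]
 [0.41975914 0.0688334  0.40593818]
 [0.41754603 0.06569774 0.38754512]
 [0.4038746  0.06207047 0.38902415]
 [0.40959796 0.06493005 0.40160461]
 [0.38818842 0.05179544 0.38978122]
 [0.40639206 0.05839024 0.3913076 ]
 [0.39811692 0.0578358  0.37800423]
 [0.41674259 0.05487496 0.4233271 ]
 [0.42983977 0.05613236 0.4033695 ]
 [0.41864248 0.05246633 0.39157572]
 [0.47985028 0.05736391 0.4116507 ]
 [0.44361434 0.05648959 0.4255528 ]
 [0.41938272 0.05332887 0.42618735]
 [0.43888611 0.05052517 0.4003308 ]
 [0.44337955 0.05224547 0.41065456]
 [0.38917481 0.05000109 0.38993655]
 [0.44019153 0.04397946 0.46316039]
 [0.4531901  0
[... 3266 characters left out ...]
7 x [-16.2 -15.2 -11.5] z [ 92.6  99.1 101.2]
18 26 x [-15.5 -15.1 -11.8] z [ 92.3  97.7 101.3]
dark 674
-22 75 x [-15.7 -15.  -12.2] z [ 80.3  95.1 108.2]
-20 86 x [-19.2 -18.6 -12.2] z [ 81.   98.8 108.6]
-18 83 x [-19.4 -19.  -12.7] z [ 80.1  96.8 108.5]
-16 79 x [-19.3 -18.9 -13.6] z [ 82.8  96.8 108.4]
-14 80 x [-19.4 -18.9 -13.9] z [ 82.1  96.3 108.7]
-12 81 x [-19.3 -18.7 -12.6] z [ 82.   98.3 108.6]
-10 85 x [-19.2 -18.8 -13.5] z [ 82.2  97.6 108.6]
-8 60 x [-19.8 -18.7 -14.3] z [ 81.8  95.2 108.5]
-6 14 x [-20.2 -17.3 -14. ] z [ 93.5  99.  101.2]
-4 16 x [-20.2 -17.3 -13.5] z [93.5 96.3 98.4]
-2 10 x [-18.7 -17.7 -14.2] z [93.6 94.9 97.4]
0 4 x [-17.6 -17.1 -16.8] z [94.1 94.5 95.2]
```

Marker at z ≈ 96.2 (clip top 101.2 − 5), pointer at ≈ 93.7 (carriage top 108.6 − 15; the turn-based figure agrees). About 2.5 mm more is needed, roughly 18° of knob.

Run:
```python
from h import *
Rt,t=insp(0,0,335);print(rel2(Rt,t));Rt,t=insp(0,100,335);print(rel2(Rt,t))
```

```text
(array([ 1.000e-02,  1.464e+01, -1.060e+00]), array([ 3.001e+01, -1.000e-02, -4.000e-02]))
(array([ 0.01,  5.98, -6.06]), array([ 3.001e+01, -1.000e-02, -4.000e-02]))
```

Request:
servo_tool([
  {"dx":0,"dy":1.5,"dz":-2.5,"ax":4,"ay":0,"az":0,"fingers":0},
  {"dx":0,"dy":3,"dz":-5,"ax":9,"ay":0,"az":0,"fingers":0},
  {"dx":0,"dy":5.5,"dz":-6.3,"ax":15,"ay":0,"az":0,"fingers":0},
  {"dx":0,"dy":8.5,"dz":-4.6,"ax":21,"ay":0,"az":0,"fingers":0},
  {"dx":0,"dy":11.5,"dz":-2.9,"ax":26,"ay":0,"az":0,"fingers":0},
  {"dx":0,"dy":14.6,"dz":-1.1,"ax":30,"ay":0,"az":0,"fingers":0},
  {"dx":0,"dy":14.6,"dz":-1.1,"ax":30,"ay":0,"az":0,"fingers":0},
  {"dx":0,"dy":14.6,"dz":-1.1,"ax":30,"ay":0,"az":0,"fingers":0},
])

```text
clock: 19.55
position: [471.1, 118.4, 335.2]
tool_rot: [-0.001, 0.81, 0.587, 0.0]
force: [-1.9, -0.9, -0.4]
width: 91.5
```

```bash
cat > knob.py <<'E'
from h import *
Rt,t=insp(0,0,273)
c=camera("wrist");P=cloud(c).reshape(-1,3);P=P[np.isfinite(P).all(1)]
q=(P-[*C,0]);X=q@XG;Y=q@HG
k=(abs(X)<40)&(abs(Y)<40)&(P[:,2]>215)&(P[:,2]<228);x=np.percentile(X[k],[1,99]).mean();y=np.percentile(Y[k],[1,99]).mean()
print("knob off",x,y);print("move",rel2(Rt,t+x*XG+y*HG),get_obs()["qpos"].round(2))
E
python3 knob.py
```

```text
knob off -0.3240497092977339 -0.33304123365639704
move (array([ 0.04, -0.15,  6.19]), array([-0.02, -0.05, -0.19])) [ 0.12  0.25  1.62  0.    1.27 -1.13]
```

Request:
servo_tool([
  {"dx":0.04,"dy":-0.1,"dz":2,"ax":0,"ay":0,"az":0,"fingers":0},
  {"dx":0.04,"dy":-0.15,"dz":4,"ax":0,"ay":0,"az":0,"fingers":0.2},
  {"dx":0.04,"dy":-0.15,"dz":5.4,"ax":0,"ay":0,"az":0,"fingers":0.35},
  {"dx":0.04,"dy":-0.15,"dz":6.1,"ax":0,"ay":0,"az":0,"fingers":0.45},
  {"dx":0.04,"dy":-0.15,"dz":6.1,"ax":0,"ay":0,"az":0,"fingers":0.5},
  {"dx":0.04,"dy":-0.15,"dz":6.1,"ax":0,"ay":0,"az":0,"fingers":0.6},
  {"dx":0.04,"dy":-0.15,"dz":6.1,"ax":0,"ay":0,"az":0,"fingers":0.8},
  {"dx":0.04,"dy":-0.15,"dz":6.1,"ax":0,"ay":0,"az":0,"fingers":1},
  {"dx":0.04,"dy":-0.15,"dz":6.1,"ax":0,"ay":0,"az":0,"fingers":1},
  {"dx":0.04,"dy":-0.15,"dz":6.1,"ax":0,"ay":0,"az":0,"fingers":1},
], force=12)

```text
clock: 20.43
position: [467.9, 120.0, 274.4]
tool_rot: [-0.0, 0.809, 0.587, 0.001]
force: [-0.6, -2.1, 5.4]
width: 36.8
```

Request:
servo_tool([
  {"dx":0,"dy":0,"dz":0,"ax":0,"ay":0,"az":0,"fingers":1},
  {"dx":0,"dy":0,"dz":0,"ax":0,"ay":0,"az":5,"fingers":1},
  {"dx":0,"dy":0,"dz":0,"ax":0,"ay":0,"az":10,"fingers":1},
  {"dx":0,"dy":0,"dz":0,"ax":0,"ay":0,"az":15,"fingers":1},
  {"dx":0,"dy":0,"dz":0,"ax":0,"ay":0,"az":18,"fingers":1},
  {"dx":0,"dy":0,"dz":0,"ax":0,"ay":0,"az":18,"fingers":1},
  {"dx":0,"dy":0,"dz":0,"ax":0,"ay":0,"az":18,"fingers":1},
])

```text
clock: 21.02
position: [467.8, 119.9, 274.5]
tool_rot: [-0.0, 0.891, 0.454, 0.0]
force: [-1.3, -0.6, -0.4]
width: 36.7
```

Request:
servo_tool([
  {"dx":0,"dy":0,"dz":0,"ax":0,"ay":0,"az":0,"fingers":0.55},
  {"dx":0,"dy":0,"dz":0,"ax":0,"ay":0,"az":0,"fingers":0.4},
  {"dx":0,"dy":0,"dz":0,"ax":0,"ay":0,"az":0,"fingers":0.2},
  {"dx":0,"dy":0,"dz":-2,"ax":0,"ay":0,"az":0,"fingers":0},
  {"dx":0,"dy":0,"dz":-4.5,"ax":0,"ay":0,"az":-2,"fingers":0},
  {"dx":0,"dy":0,"dz":-6,"ax":0,"ay":0,"az":-6,"fingers":0},
  {"dx":0,"dy":0,"dz":-6,"ax":0,"ay":0,"az":-12,"fingers":0},
  {"dx":0,"dy":0,"dz":-6,"ax":0,"ay":0,"az":-17,"fingers":0},
])

```text
clock: 21.68
position: [468.2, 120.0, 335.6]
tool_rot: [0.0, 0.812, 0.583, 0.002]
force: [-0.6, -0.2, -0.8]
width: 84.8
```

Run:
```python
from h import *
for s in((0,98,335),(30,122,252)):
    Rt,t=insp(*s);print(rel2(Rt,t))
```

```text
(array([-0.11, -9.81,  0.03]), array([ 0.14, -0.12, -0.73]))
(array([ -0.15, -12.23,   8.33]), array([-29.86,   0.08,  -0.75]))
```

Request:
servo_tool([
  {"dx":0,"dy":-3,"dz":0,"ax":-4,"ay":0,"az":0,"fingers":0},
  {"dx":-0.1,"dy":-6,"dz":0,"ax":-9,"ay":0,"az":-0.7,"fingers":0},
  {"dx":-0.1,"dy":-9.5,"dz":1,"ax":-14,"ay":0,"az":-0.7,"fingers":0},
  {"dx":-0.15,"dy":-12,"dz":3,"ax":-20,"ay":0,"az":-0.7,"fingers":0},
  {"dx":-0.15,"dy":-12.2,"dz":5.5,"ax":-25,"ay":0,"az":-0.7,"fingers":0},
  {"dx":-0.15,"dy":-12.2,"dz":8.3,"ax":-29.9,"ay":0,"az":-0.7,"fingers":0},
  {"dx":-0.15,"dy":-12.2,"dz":8.3,"ax":-29.9,"ay":0,"az":-0.7,"fingers":0},
  {"dx":-0.15,"dy":-12.2,"dz":8.3,"ax":-29.9,"ay":0,"az":-0.7,"fingers":0},
])

```text
clock: 22.35
position: [350.6, 157.9, 250.3]
tool_rot: [0.21, 0.78, 0.569, 0.152]
force: [-0.0, -0.2, 0.5]
width: 91.5
```

```bash
sed -i 's/^Q=np.nanmean.*/Q=np.nanmean(pts,0);I=np.mean(pix,0)/' cone.py; python3 tips.py t5; python3 yaw.py; python3 cone.py 19.4 | grep -v "^-2\|^-1"; python3 -c "
import cv2;a=cv2.imread('pics/t5.png');cv2.imwrite('pics/t5c.png',cv2.resize(a[200:300,265:375],(660,600),interpolation=2))"
```

```text
[ 0.54  0.18  2.18 -0.79  0.56 -0.09] [350.6 157.9 250.3] [-0.  -0.2  0.5] 22.35
pointer_tip [261.4 323. ] 0.68 gauge xyz [-10.3   4.4  96.3] z at x=-14,-18 [99.8, 103.4]
marker_tip [257.3 317.8] 0.62 gauge xyz [-17.2   0.6  98.7] z at x=-14,-18 [95.7, 99.5]
face n 1832 slope deg 3.4187858966766878 x0 -10.118802679542071 Y [-14.58034915  16.42080946]
foot 1218 3.7391031970431046 -38.35818987764309
brass 226
4 20 x [-17.2 -16.6 -13.7] z [95.1 97.9 98.7]
6 20 x [-18.1 -17.  -13.5] z [95.1 98.3 99.8]
8 36 x [-19.  -16.9 -11.8] z [ 94.6  99.5 100.9]
10 36 x [-16.4 -15.7 -11.4] z [ 92.4  99.7 101.3]
12 17 x [-16.2 -15.3 -11.3] z [ 98.9 100.8 101.3]
14 16 x [-15.7 -14.  -11.5] z [ 99.  100.8 101.2]
16 31 x [-16.6 -15.  -11.4] z [ 93.8 100.  101.2]
18 29 x [-15.3 -14.6 -12.1] z [ 92.3  98.9 101.5]
dark 765
-8 82 x [-19.8 -19.3 -13.4] z [ 84.6  97.8 110.7]
-6 51 x [-20.4 -19.1 -15.7] z [ 85.2 101.5 110.6]
-4 15 x [-20.6 -16.2 -13.9] z [ 95.5 100.4 100.9]
0 13 x [-18.6 -16.8 -14.4] z [96.  98.1 99.3]
2 6 x [-17.4 -16.7 -14.8] z [95.9 97.8 98.1]
```

View pics/t5c.png

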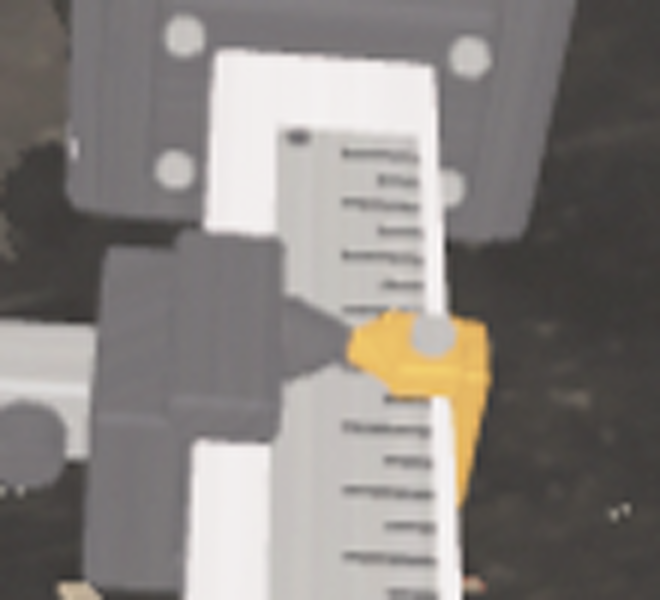

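```bash
cat > fit.py <<'E'
from h import *
from scipy.optimize import least_squares
import sys
a=np.radians(float(sys.argv[1]));X_=np.array([np.cos(a),-np.sin(a),0]);H_=np.array([np.sin(a),np.cos(a),0])
pts=[];pix=[]
for i in range(8):
    c=camera("wrist");q=cloud(c)-[*C,0];pts.append(np.stack([q@X_,q@H_,q[...,2]],-1));pix.append(c["pixels"].astype(float))
Q=np.nanmedian(pts,0);I=np.mean(pix,0);D=I[...,2]-I[...,0]
m0=(Q[...,0]<-11.8)&(Q[...,0]>-24)&(Q[...,2]>80)&(Q[...,2]<112)
er=lambda m:cv2.erode(m.astype(np.uint8),np.ones((2,2)))>0
br=er((D>60)&m0);dk=er((I.max(-1)<125)&(abs(D)<30)&m0)
y=Q[...,1]
# plateaus: top edges (z) of shoe front and clip
for n,m in(("shoe",dk&(y<-8)&(y>-20)),("clip",br&(y>9)&(y<20))):
    z=np.sort(Q[m][:,2]);print(n,m.sum(),"ztop p97,p99",np.percentile(z,[90,97,99]).round(2))
def fit(p,sgn,y0,r0,name):
    f=lambda v:np.hypot(p[:,0]-v[0],p[:,2]-v[1])-np.clip(v[2]*sgn*(v[3]-p[:,1]),0,r0)
    s=least_squares(f,[-15,np.median(p[:,2])-2,.5,y0],loss="soft_l1",f_scale=.4)
    print(name,len(p),"x0 z0 slope tip",s.x.round(2),"rms",np.sqrt(np.mean(s.fun**2)).round(2))
rs=float(Q[dk&(y>-20)][:,1].min())
p=Q[dk&(y>-5)&(y<8)];fit(p,1,6,6,"pointer")
p=Q[br&(y<8)];fit(p,-1,0,6,"marker")
E
python3 fit.py 21.3; python3 fit.py 21.3
```

```text
shoe 460 ztop p97,p99 [110.24 110.63 110.82]
clip 109 ztop p97,p99 [101.08 101.21 101.25]
pointer 25 x0 z0 slope tip [-14.72  94.86   0.51   8.19] rms 0.27
marker 40 x0 z0 slope tip [-14.38  95.7    0.49  -1.49] rms 0.28
shoe 462 ztop p97,p99 [110.27 110.6  110.79]
clip 116 ztop p97,p99 [101.08 101.21 101.31]
pointer 30 x0 z0 slope tip [-14.94  95.45   0.44   8.68] rms 0.25
marker 38 x0 z0 slope tip [-14.9   96.4    0.5    0.13] rms 0.2
```

Pointer is still about 0.85 mm low: the cone fits give 0.9, the edges 0.5 and the image 1.1. One more small turn.

Run:
```python
from h import *
Rt,t=insp(0,0,335);print(rel2(Rt,t))
```

```text
(array([ 0.  , 14.68, -1.08]), array([30.04,  0.09, -0.05]))
```

Request:
servo_tool([
  {"dx":0,"dy":1.5,"dz":-2.5,"ax":4,"ay":0,"az":0,"fingers":0},
  {"dx":0,"dy":3,"dz":-5,"ax":9,"ay":0,"az":0,"fingers":0},
  {"dx":0,"dy":5.5,"dz":-6.3,"ax":15,"ay":0,"az":0,"fingers":0},
  {"dx":0,"dy":8.5,"dz":-4.6,"ax":21,"ay":0,"az":0,"fingers":0},
  {"dx":0,"dy":11.5,"dz":-2.9,"ax":26,"ay":0,"az":0,"fingers":0},
  {"dx":0,"dy":14.6,"dz":-1.1,"ax":30,"ay":0,"az":0,"fingers":0},
  {"dx":0,"dy":14.6,"dz":-1.1,"ax":30,"ay":0,"az":0,"fingers":0},
  {"dx":0,"dy":14.6,"dz":-1.1,"ax":30,"ay":0,"az":0,"fingers":0},
])

```text
clock: 24.27
position: [470.8, 118.7, 334.4]
tool_rot: [-0.0, 0.81, 0.587, -0.001]
force: [-0.5, -0.1, -0.9]
width: 91.1
```

```bash
python3 knob.py
```

```text
knob off -0.5603153684840869 0.3490917639818605
move (array([ 0.1 , -0.14,  6.11]), array([-0.02,  0.09, -0.22])) [ 0.13  0.25  1.62 -0.    1.27 -1.13]
```

Request:
servo_tool([
  {"dx":0.1,"dy":-0.1,"dz":2,"ax":0,"ay":0,"az":0,"fingers":0},
  {"dx":0.1,"dy":-0.14,"dz":4,"ax":0,"ay":0,"az":0,"fingers":0.2},
  {"dx":0.1,"dy":-0.14,"dz":5.4,"ax":0,"ay":0,"az":0,"fingers":0.35},
  {"dx":0.1,"dy":-0.14,"dz":6.1,"ax":0,"ay":0,"az":0,"fingers":0.45},
  {"dx":0.1,"dy":-0.14,"dz":6.1,"ax":0,"ay":0,"az":0,"fingers":0.5},
  {"dx":0.1,"dy":-0.14,"dz":6.1,"ax":0,"ay":0,"az":0,"fingers":0.6},
  {"dx":0.1,"dy":-0.14,"dz":6.1,"ax":0,"ay":0,"az":0,"fingers":0.8},
  {"dx":0.1,"dy":-0.14,"dz":6.1,"ax":0,"ay":0,"az":0,"fingers":1},
  {"dx":0.1,"dy":-0.14,"dz":6.1,"ax":0,"ay":0,"az":0,"fingers":1},
  {"dx":0.1,"dy":-0.14,"dz":6.1,"ax":0,"ay":0,"az":0,"fingers":1},
], force=12)

```text
clock: 25.15
position: [467.8, 120.6, 273.6]
tool_rot: [0.001, 0.81, 0.587, -0.0]
force: [-0.5, -2.8, 5.5]
width: 36.8
```

Request:
servo_tool([
  {"dx":0,"dy":0,"dz":0,"ax":0,"ay":0,"az":0,"fingers":1},
  {"dx":0,"dy":0,"dz":0,"ax":0,"ay":0,"az":3,"fingers":1},
  {"dx":0,"dy":0,"dz":0,"ax":0,"ay":0,"az":6,"fingers":1},
  {"dx":0,"dy":0,"dz":0,"ax":0,"ay":0,"az":7.5,"fingers":1},
  {"dx":0,"dy":0,"dz":0,"ax":0,"ay":0,"az":7.5,"fingers":1},
  {"dx":0,"dy":0,"dz":0,"ax":0,"ay":0,"az":7.5,"fingers":1},
])

```text
clock: 25.65
position: [467.7, 120.6, 273.6]
tool_rot: [0.001, 0.846, 0.533, -0.0]
force: [0.2, -0.0, 0.4]
width: 36.9
```

Request:
servo_tool([
  {"dx":0,"dy":0,"dz":0,"ax":0,"ay":0,"az":0,"fingers":0.55},
  {"dx":0,"dy":0,"dz":0,"ax":0,"ay":0,"az":0,"fingers":0.4},
  {"dx":0,"dy":0,"dz":0,"ax":0,"ay":0,"az":0,"fingers":0.2},
  {"dx":0,"dy":0,"dz":-2,"ax":0,"ay":0,"az":0,"fingers":0},
  {"dx":0,"dy":0,"dz":-4.5,"ax":0,"ay":0,"az":-2,"fingers":0},
  {"dx":0,"dy":0,"dz":-6,"ax":0,"ay":0,"az":-5,"fingers":0},
  {"dx":0,"dy":0,"dz":-6,"ax":0,"ay":0,"az":-5,"fingers":0},
])

```text
clock: 26.23
position: [468.9, 120.9, 336.6]
tool_rot: [0.002, 0.821, 0.571, 0.002]
force: [0.4, 0.9, 0.4]
width: 78.2
```

Run:
```python
from h import *
Rt,t=insp(30,122,252);print(rel2(Rt,t))
```

```text
(array([ -0.62, -12.28,   8.4 ]), array([-29.71,   0.6 ,  -2.41]))
```

Request:
servo_tool([
  {"dx":-0.2,"dy":-3,"dz":0,"ax":-4,"ay":0,"az":-1,"fingers":0},
  {"dx":-0.4,"dy":-6,"dz":0,"ax":-9,"ay":0,"az":-2.4,"fingers":0},
  {"dx":-0.6,"dy":-9.5,"dz":1,"ax":-14,"ay":0.3,"az":-2.4,"fingers":0},
  {"dx":-0.6,"dy":-12,"dz":3,"ax":-20,"ay":0.5,"az":-2.4,"fingers":0},
  {"dx":-0.6,"dy":-12.2,"dz":5.5,"ax":-25,"ay":0.6,"az":-2.4,"fingers":0},
  {"dx":-0.6,"dy":-12.3,"dz":8.4,"ax":-29.7,"ay":0.6,"az":-2.4,"fingers":0},
  {"dx":-0.6,"dy":-12.3,"dz":8.4,"ax":-29.7,"ay":0.6,"az":-2.4,"fingers":0},
  {"dx":-0.6,"dy":-12.3,"dz":8.4,"ax":-29.7,"ay":0.6,"az":-2.4,"fingers":0},
])

```text
clock: 26.9
position: [349.7, 158.1, 249.5]
tool_rot: [0.209, 0.781, 0.569, 0.152]
force: [-0.2, -0.7, 0.8]
width: 91.4
```

```bash
python3 tips.py t6; python3 yaw.py; for i in 1 2 3; do python3 fit.py 22.2; done; python3 -c "
import cv2;a=cv2.imread('pics/t6.png');cv2.imwrite('pics/t6c.png',cv2.resize(a[200:300,265:375],(660,600),interpolation=2))"
```

```text
[ 0.54  0.18  2.19 -0.79  0.56 -0.09] [349.7 158.1 249.5] [-0.2 -0.7  0.8] 26.9
pointer_tip [359.6 316.6] 0.69 gauge xyz [-1.010e+01  1.000e-01  1.757e+02] z at x=-14,-18 [177.8, 180.0]
pointer_tip [260.3 326.8] 0.66 gauge xyz [-16.    7.4  98.4] z at x=-14,-18 [96.5, 100.2]
marker_tip [263.4 320. ] 0.68 gauge xyz [-14.    2.3  99.5] z at x=-14,-18 [99.5, 103.2]
face n 1854 slope deg 4.251082500004495 x0 -10.190337174050354 Y [-14.48126699  16.87215057]
foot 1229 5.068070206307399 -38.56509513080076
shoe 474 ztop p97,p99 [111.17 111.47 111.58]
clip 117 ztop p97,p99 [101.2  101.27 101.31]
pointer 38 x0 z0 slope tip [-14.79  95.79   0.47   9.46] rms 0.28
marker 27 x0 z0 slope tip [-14.62  96.22   0.45  -0.31] rms 0.23
shoe 473 ztop p97,p99 [111.16 111.45 111.63]
clip 113 ztop p97,p99 [101.13 101.26 101.43]
pointer 38 x0 z0 slope tip [-15.95  97.76   0.51   5.32] rms 0.87
marker 28 x0 z0 slope tip [-14.89  96.22   0.58   1.24] rms 0.25
shoe 478 ztop p97,p99 [111.18 111.45 111.56]
clip 114 ztop p97,p99 [101.08 101.21 101.24]
pointer 40 x0 z0 slope tip [-15.7   97.36   0.49   6.33] rms 0.88
marker 26 x0 z0 slope tip [-14.81  96.05   0.47  -0.32] rms 0.26
```

View pics/t6c.png

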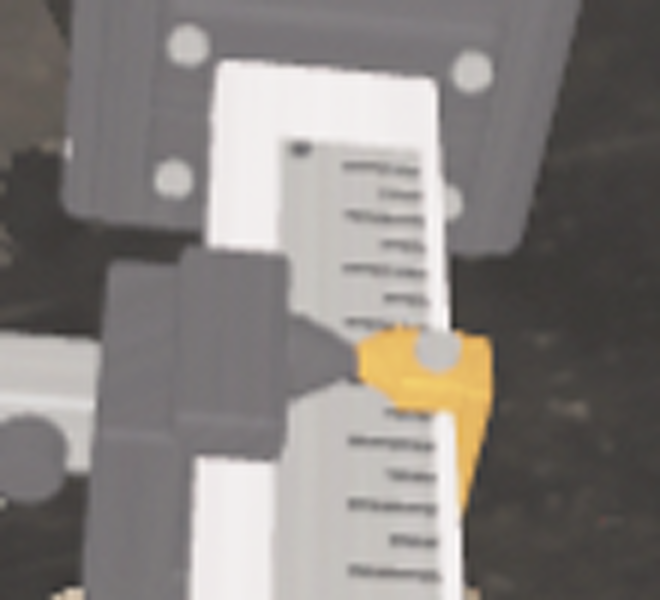

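Image t6c shows the pointer axis meeting the marker tip at about (358,363), level within 0.2–0.3 mm. The gauge stands, and the gripper is clear of it. Handing in.

```bash
python3 -c "
from rig import *
print(close_job())"
```

```text
the job is handed in; nothing more can be done
None
```

The gauge is standing upright on its foot and its pointer is level with the brass marker clip, within what I could measure. I handed the job in at about 28 s of the 58 s, with the gripper open and clear of everything.

- **Standing it up:** I gripped the gauge by its bare upper column, turned it upright just off the bench and set it down gently. I moved it about 5 cm away from the vase to keep the arm clear. Right after it was set down, the depth checks showed the foot flat and the column vertical.
- **Setting the pointer:** I turned the knob clockwise three times, by about 141°, 18° and 7.5°. I checked with the wrist camera after each turn and touched only the knob.
- **Final level check:** the last picture shows the two tips level, within about 0.2–0.3 mm. The depth readings scatter around that: the edge heights put the pointer 0.25 mm high, and one cone fit put it 0.4 mm low. I discarded two more cone fits (about 1.3–1.5 mm high) because they fitted poorly.
- **Clip position:** the clip's top edge read the same height, about 101.2 mm, in every depth measurement from the first turn on, so the knob did not shift it.

**Not as intended or not checked:**
- The gauge twisted on its foot by about 9–10° in total while I turned the knob. It stayed standing.
- I did not take a last picture of the bottle, cork and sanding block, but nothing in the moves came near them. The measured wrist forces stayed at about 15 N or less.

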